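# Lower the press plate onto the pins of the pressing mould

## Task

Draw the press plate right out from under the display riser, where only its end sticks out, and put it down flat on the counter. Then take it by its grip block and, keeping it level, lower it over the mould's two guide pins until it lies fully home on the mould's floor; do not let it drop down the pins, and leave the jars, tins, bottle and glass where they stand.

Things in the scene. Friction and masses are not known exactly. Their poses are not given: they have to be found in the camera images.
- plate_mid (a point): Press plate: aluminium bar 200 (x) x 60 (y) x 18 mm (z), 0.45 to 0.7 kg, same either way round; wooden grip block on its middle, 17 mm through-holes on its long centre line 75 mm either side of the middle. Point: middle of the slab, 9 mm above its underside. Starts flat on the counter, +x pointing in under the riser, 70 to 78 mm of its -x end sticking out towards the robot.
- plate_grip (a point): Middle of the press plate's grip block: 28 mm along the plate's x, 50 mm along its y, standing on the plate's top face (from 18 to 68 mm above the plate's underside; this point is at 43 mm). At the start it is under the riser's shelf. Axes as the plate's.
- riser_front (a point): Display riser, fixed: dark wooden shelf on two side panels, open front and back, 240 wide (y), 180 mm deep (x); board underside 85, top 103 mm above the counter, two jars on it. Point: at counter height under the middle of its front edge; x points in under the shelf, away from the robot.
- mould_floor (a point): Pressing mould, fixed, empty steel trough: inner floor 208 (x) x 68 mm (y), walls 5 mm thick, 30 mm high above the floor, base 250 x 110 mm. Point: middle of the inner floor, 8 mm above the counter; the plate's underside lies on this floor when home, 4 mm from the walls, so no room for fingers beside it.
- pin_a (a point): Tip of one of the mould's two upright guide pins, at -75 mm along the mould's x: steel, 14 mm thick for 73 mm above the mould's floor, then tapering to 5 mm at the tip, 85 mm above the floor.
- pin_b (a point): Tip of the other guide pin, alike, at +75 mm along the mould's x.
- jar_a: Jar 68 mm across, 80 tall, on the riser; origin under its middle. Bystander.
- jar_b: Jar 68 mm across, 80 tall, on the riser; origin under its middle. Bystander.
- tin_a: Tin 74 mm across, 55 tall, on the counter between riser and mould; origin under its middle. Bystander.
- jar_c: Jar 62 mm across, 70 tall, on the counter nearer the robot; origin under its middle. Bystander.
- wine: Bottle 72 mm across, 240 tall, at the side; origin under its middle. Bystander.
- glass: Tumbler 68 mm across, 85 tall, at the side; origin under its middle. Bystander.
- tin_b: Large tin 100 mm across, 75 tall, at the side; origin under its middle. Bystander.
There are look-alikes about, which are no part of the job. What is meant by the part that bears plate_mid is not turquoise, and is the smaller of those in its own colour.

How it is judged:
On the way, in this order (a step that is already met when the one before it is completed fails the run):
1. the plate lies flat on the counter, out from under the riser, let go ((x of plate_mid in the frame of riser_front below -0.09 m or y of plate_mid in the frame of riser_front above 0.2 m or y of plate_mid in the frame of riser_front below -0.2 m) and horizontal distance between plate_mid and mould_floor above 0.1 m and height (world z) of plate_mid below 0.03 m and angle between plate_mid's own z axis and vertical below 0.1 rad and contact force between the fingers and press_plate below 0.3 N and linear speed of press_plate below 0.03 m/s), for 0.2 s.
2. the plate is on both pins, level, still held by the gripper and not yet down (horizontal distance between plate_mid and mould_floor below 0.005 m and angle between the x axis of plate_mid and the x axis of mould_floor, either way round below 0.07 rad and angle between plate_mid's own z axis and vertical below 0.1 rad and z of plate_mid in the frame of mould_floor between 0.02 and 0.075 m and contact force between the fingers and press_plate above 1 N), for 0.05 s.
At the end, for the whole second after the job is handed in: The plate is on both pins and fully home: its middle within 4 mm of the mould's middle seen from above, its underside within 3 mm of the mould's floor, its length within 0.05 rad of the mould's, level within 0.03 rad, at rest (horizontal distance between plate_mid and mould_floor below 0.004 m and angle between the x axis of plate_mid and the x axis of mould_floor, either way round below 0.05 rad and angle between plate_mid's own z axis and vertical below 0.03 rad and z of plate_mid in the frame of mould_floor between 0.006 and 0.012 m and linear speed of press_plate below 0.01 m/s); the robot touches nothing.
It fails at once if the plate drops down the pins (faster than 0.4 m/s there) (horizontal distance between plate_mid and mould_floor below 0.03 m and z of plate_mid in the frame of mould_floor below 0.08 m and linear speed of press_plate above 0.4 m/s).
It fails at once if the plate tips more than 0.17 rad on the pins (horizontal distance between plate_mid and mould_floor below 0.03 m and z of plate_mid in the frame of mould_floor below 0.08 m and angle between plate_mid's own z axis and vertical above 0.17 rad).
It fails at once if a jar, tin, the bottle or the glass is moved more than 25 mm (distance of any of jar_a, jar_b, tin_a, jar_c, wine, glass, tin_b from where it was at the start of the episode above 0.025 m).
It also fails if it takes over 64 s, if anything falls off the work surface, if the arm or the gripper's body presses on something with over 40 N, if the wrist force passes 120 N, or if a joint passes its speed limit or range.

## Robot

A 6-joint arm with a two-finger parallel gripper is mounted at the origin on the work surface. World frame = base frame: x ahead of the robot, y to its left, z up, the work surface at z = 0. Lengths are in m, angles in rad, forces in N, time in s.
With the tool pointing down it reaches from about 0.35 to 0.875 m from the base axis. Payload 4.2 kg.
Tool frame: the origin (TCP) lies midway between the tips of the shut fingers; the grasp point (between the pads) lies manip.hold_point_z behind it (manip.hold_point_z is the distance from the TCP to the grasp point, in m); z points along the fingers, x is the direction in which the jaws open and shut, and the axes are right-handed (so a half turn about z gives the same grasp; the last joint's range is limited). The gripper opens to 85 mm and grips with 20 to 120 N. Pads are 22 mm wide; open, the fingers measure 114 mm over their backs; the gripper's body (76 mm by 85 mm) begins 54 mm behind the grasp point. The pads swing forward as they close: fully open they stand 13 mm farther back than shut.
Start: joints at [-1.077, 0.385, 0.008, 0, -1.194, -0.259], TCP at [0.145, -0.608, 0.231] pointing down, gripper open.
Joint ranges: [-3.14, 3.14], [-1.21, 2.06], [-1.07, 1.41], [-3.16, 2.05], [-2.99, -0.16], [-3.1, 3.1]. Speed limits (rad/s): [2.79, 2.79, 3.14, 3.14, 3.14, 3.14].

## Interface

Orientations are given as a unit quaternion [w, x, y, z].
In Python, from rig import sensors, grab_frame, camera_model, job, manip gives the robot as it stands.
- The arm moves only by the tool move_arm, never from a script. Its argument "motion" is a list of rows, each an object of numbers: "dx", "dy", "dz": the shift along the tool's x, y, z in cm; "spin": the turn about the tool's z in rad; "jaw": the opening, from 0 (shut) to 1 (fully open). A call has 1 to 10 rows; each row is the pose to reach, as a shift and turn from the pose commanded when the call began, along the tool's axes at that moment; what a row does not reach only later rows make up. A row lasts 1/12 s, in which the tool goes at most 41.7 mm and 7.16 degrees, less where a joint would pass 70% of its speed; a pose out of reach is approached as far as the arm can. A call with a gripper value outside its range is refused whole. The fingers move at their own pace and stop on an object; the grip force is fixed at half the most. Time passes only in rows, so rows that repeat a pose let the fingers close. It gives the time, the measured TCP pose, the force and the opening at its end, in the units of the state.
- sensors.sense(): the state, without advancing time (a new reading comes with each control period).
- grab_frame(name): name is "scene" or "top" or "wrist"; returns the picture (384x512x3 uint8, red, green, blue); there is no depth.
- camera_model(name): a dict with "fx", "fy", "cx", "cy" (pixels), "k1" (the pictures are not rectified: a ray, as slopes to the right and down, at radius r is drawn at 1 + k1 r^2 times it, then the intrinsics apply), "rvec" (rotation vector, rad) and "tvec" (3), from world to camera coordinates, as OpenCV has them. Camera axes: x right, y down, z forward; pixel columns grow to the right and rows downward; lengths in m; the calibration is good to about 2 mm. A picture is of the moment at which its call begins: read the wrist's pose just before it. camera_model takes no time and is no camera call; for the wrist camera it gives the pose at the moment of the call.
- job.close_job(): hands the job in, once; it reports no verdict.
The state is a dict: "time_s": time; "qpos": joint angles; "joint_velocities": joint speeds; "tau": joint torques, N m; "position": TCP position; "tcp_rot": TCP orientation; "wrist_force": force on the tool from outside, world axes, zero at the start; "ft_torque": the same for the moment, N m; "opening": opening from 0.0 (shut) to 1.0 (fully open).
Only numpy, scipy, OpenCV 4.12 (cv2) and the standard library are available. Lean on these libraries where they do the work, as an engineer would, in place of code of your own. Each camera call takes 0.05 s, during which the arm holds its last target.

## Working session

There is one attempt and no reset: what is moved stays moved. The work goes in short steps, Python scripts to look and compute and a tool call to move; the robot and the scene stay as the last step left them, time stands still between calls to the robot, and variables do not carry over. Pictures are saved under pics/ and viewed, and the job is handed in when it is done.

Besides the shell and the picture viewer there is one more tool, called as a command line: name --argument value ..., lists and objects as JSON in quotes. move_arm: Moves the arm, as the interface text tells. Its arguments: {"type":"object","properties":{"motion":{"type":"array"}},"required":["motion"]}

```bash
ls; mkdir -p pics
cat > h.py <<'E'
from rig import sensors, grab_frame, camera_model, job, manip
import numpy as np, cv2
from scipy.spatial.transform import Rotation as R
def K(m): return np.array([[m['fx'],0,m['cx']],[0,m['fy'],m['cy']],[0,0,1.]])
def proj(m,P):
    P=np.atleast_2d(np.array(P,float))
    p,_=cv2.projectPoints(P,np.array(m['rvec'],float),np.array(m['tvec'],float),K(m),np.array([m['k1'],0,0,0,0.]))
    return p[:,0]
def ray(m,px):
    px=np.atleast_2d(np.array(px,float))
    u=cv2.undistortPoints(px[:,None],K(m),np.array([m['k1'],0,0,0,0.]))[:,0]
    Rm=cv2.Rodrigues(np.array(m['rvec'],float))[0]
    o=-Rm.T@np.array(m['tvec'],float)
    d=np.c_[u,np.ones(len(u))]@Rm
    return o,d
def atz(m,px,z):
    o,d=ray(m,px); t=(z-o[2])/d[:,2]
    return o+d*t[:,None]
def save(im,n,crop=None,s=1):
    if crop: x0,y0,x1,y1=crop; im=im[y0:y1,x0:x1]
    im=cv2.resize(im,None,fx=s,fy=s,interpolation=cv2.INTER_CUBIC)
    cv2.imwrite('pics/'+n,im[:,:,::-1])
E
python3 - <<'E'
from h import *
s=sensors.sense(); print(s); print(manip.hold_point_z)
for n in ['scene','top','wrist']:
    print(n,camera_model(n)); im=grab_frame(n); np.save(f'pics/{n}0.npy',im); save(im,n+'0.png')
E
```

```text
pics
{'time_s': 0.0, 'qpos': array([-1.07739114e+00,  3.85562835e-01,  6.62491175e-03, -4.95350285e-04,
       -1.19401748e+00, -2.58585228e-01]), 'joint_velocities': array([ 3.54820419e-04, -1.07260125e-03,  2.50664224e-03, -1.90358083e-05,
        5.60092447e-04,  1.58249309e-03]), 'tau': array([ 1.99498681e-03, -3.92288661e+01,  1.88395768e+01,  4.18604225e+00,
       -4.60456533e-03,  1.36155390e-05]), 'position': array([ 0.1452875 , -0.60727284,  0.23021799]), 'tcp_rot': array([-8.98686289e-04,  6.19479181e-01,  7.85012310e-01,  6.40900862e-04]), 'wrist_force': array([-0.45080898,  0.14939836, -0.46917124]), 'ft_torque': array([-0.00332341, -0.0037849 ,  0.02337502]), 'opening': 0.9979129040516933}
0.0187
scene {'fx': 409.03930137462777, 'fy': 409.03930137462777, 'cx': 253.05715277862453, 'cy': 184.49775614631346, 'k1': 0.0005672090127378555, 'rvec': array([ 2.05037004,  1.50933034, -0.53148806]), 'tvec': array([-0.13344476, -0.29801002,  1.70989032])}
top {'fx': 497.3172448663126, 'fy': 497.3172448663126, 'cx': 252.89622910015933, 'cy': 187.8451395065626, 'k1': -0.07774773802088679, 'rvec': array([ 2.16577605, -2.16140452,  0.12130749]), 'tvec': array([0.00451198, 0.48584214, 1.96335118])}
wrist {'fx': 328.48524748341157, 'fy': 328.48524748341157, 'cx': 257.5456234119721, 'cy': 194.8164155899699, 'k1': 0.02675430857858249, 'rvec': array([-1.83071825, -2.3227277 , -0.31897404]), 'tvec': array([ 0.62456924, -0.03311287,  0.37796081])}
```

View pics/scene0.png

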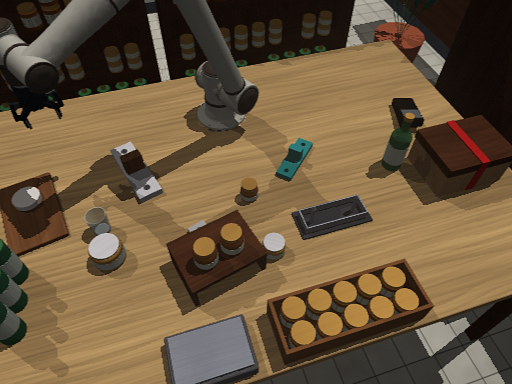

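View pics/top0.png

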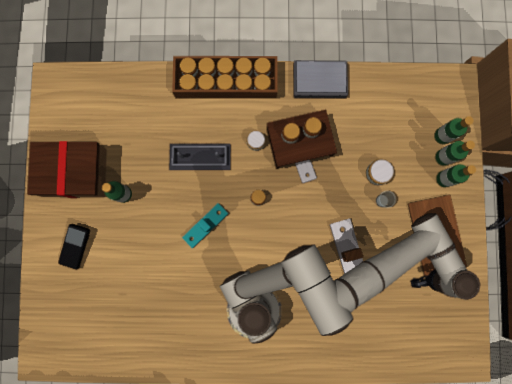

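View pics/wrist0.png

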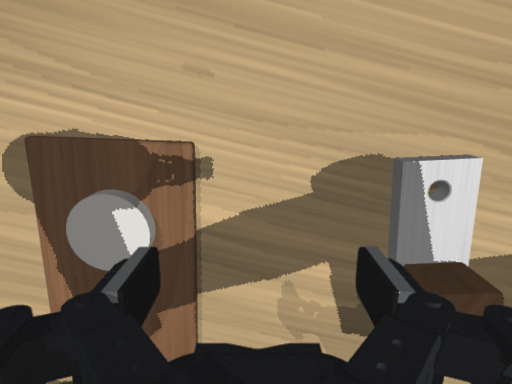

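The top view shows the riser at (303,138) with the plate's end at (306,172), and the mould at (200,157). The look-alikes are the turquoise plate at (206,226) and a larger aluminium one at (347,245). I'll enlarge these areas.

Run:
```python
from h import *
t=np.load('pics/top0.npy'); s=np.load('pics/scene0.npy')
save(t,'t1.png',(245,100,350,190),7)
save(t,'t2.png',(160,130,240,185),9)
save(s,'s1.png',(285,185,380,245),8)
save(s,'s2.png',(150,165,300,305),5)
```

```text
(no output)
```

View pics/t1.png

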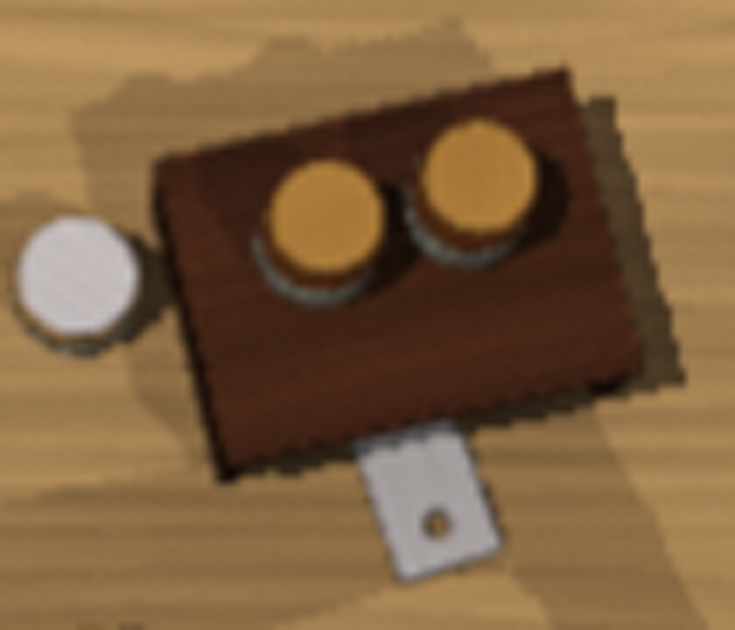

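View pics/t2.png

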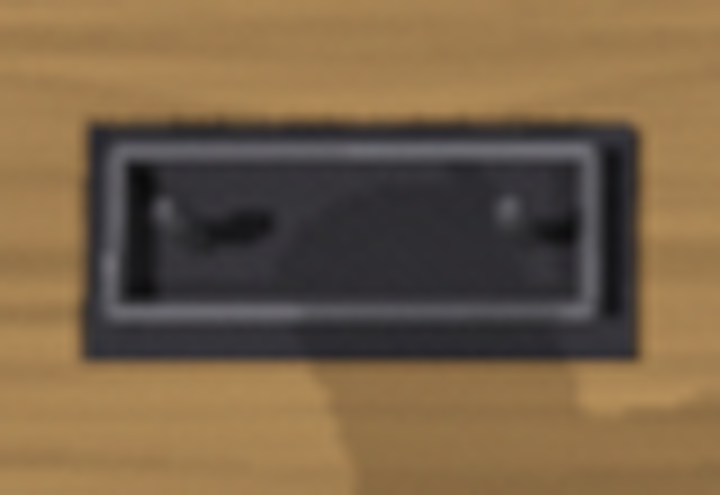

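View pics/s1.png

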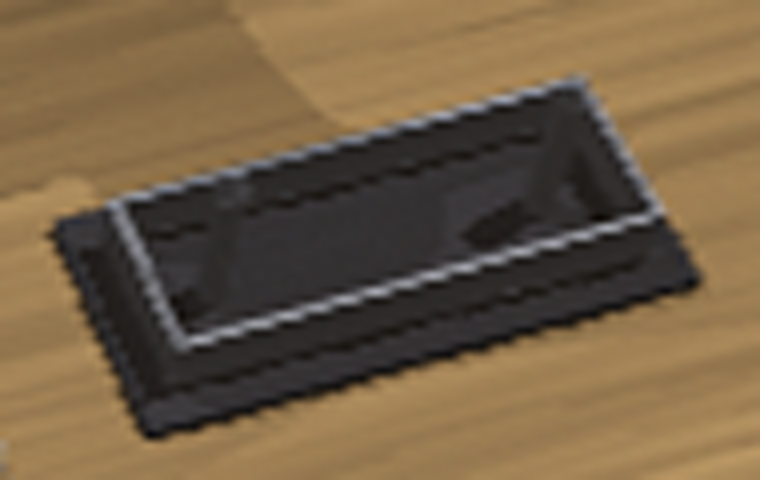

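View pics/s2.png

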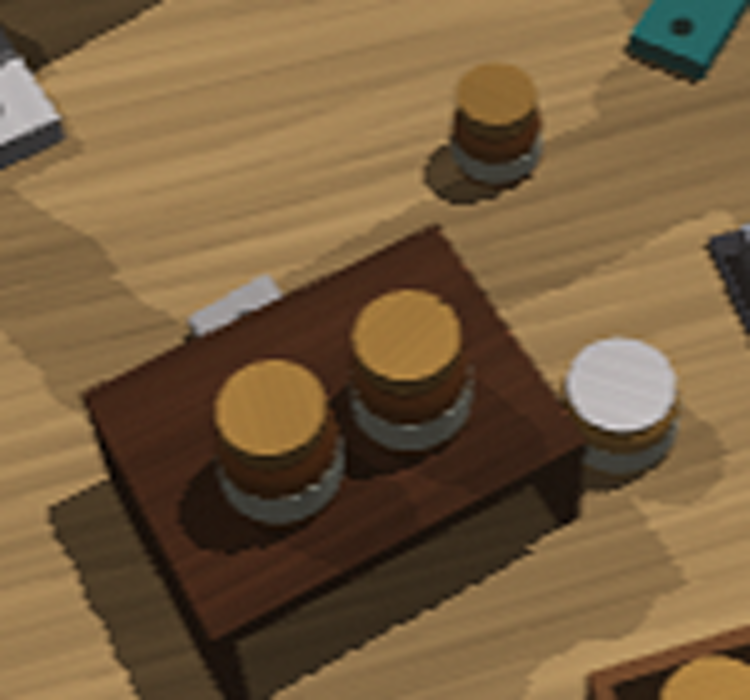

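```bash
cat >> h.py <<'E'
def cp(x0,y0,s,pts): return [((x+.5)/s-.5+x0,(y+.5)/s-.5+y0) for x,y in pts]
E
python3 - <<'E'
from h import *
np.set_printoptions(precision=4,suppress=True)
m=camera_model('top'); ms=camera_model('scene')
print('plate',atz(m,cp(245,100,7,[(402,580),(502,545),(357,445),(462,428)]),.018))
print('hole top',atz(m,cp(245,100,7,[(437,523)]),.018))
print('riser top corners',atz(m,cp(245,100,7,[(160,160),(568,70),(640,372),(225,468)]),.103))
print('jars',atz(m,cp(245,100,7,[(326,217),(480,178)]),.183))
print('tin_a',atz(m,cp(245,100,7,[(79,275)]),.055))
print('mould base',atz(m,cp(160,130,9,[(90,125),(636,125),(636,357),(86,357)]),.008))
print('wall top',atz(m,cp(160,130,9,[(108,142),(598,142),(600,318),(106,318)]),.038))
print('pins',atz(m,cp(160,130,9,[(165,207),(511,207)]),.093))
print('scene wall top',atz(ms,cp(285,185,8,[(108,202),(582,78),(663,215),(182,347)]),.038))
print('jar_c',atz(m,[(258,197)],.07), 'glass',atz(m,[(386,200)],.0),'tin_b',atz(m,[(381,171)],.075),'bigplate',atz(m,[(345,222),(350,270)],.02), 'turq',atz(m,[(190,243),(222,208)],.02))
E
```

```text
plate [[ 0.5092 -0.1923  0.018 ]
 [ 0.5297 -0.2503  0.018 ]
 [ 0.5878 -0.167   0.018 ]
 [ 0.598  -0.228   0.018 ]]
hole top [[ 0.5424 -0.2129  0.018 ]]
riser top corners [[ 0.735  -0.0509  0.103 ]
 [ 0.7877 -0.2803  0.103 ]
 [ 0.6155 -0.3176  0.103 ]
 [ 0.5609 -0.0865  0.103 ]]
jars [[ 0.6842 -0.1372  0.183 ]
 [ 0.7059 -0.22    0.183 ]]
tin_a [[ 0.6796 -0.0059  0.055 ]]
mould base [[0.6703 0.3471 0.008 ]
 [0.6704 0.0985 0.008 ]
 [0.5639 0.0977 0.008 ]
 [0.5636 0.3465 0.008 ]]
wall top [[0.6564 0.3337 0.038 ]
 [0.6565 0.114  0.038 ]
 [0.5769 0.1125 0.038 ]
 [0.5766 0.3328 0.038 ]]
pins [[0.6167 0.299  0.093 ]
 [0.6168 0.1485 0.093 ]]
scene wall top [[0.5807 0.1152 0.038 ]
 [0.5804 0.3315 0.038 ]
 [0.6549 0.3315 0.038 ]
 [0.6558 0.1178 0.038 ]]
jar_c [[ 0.4451 -0.0145  0.07  ]] glass [[ 0.4402 -0.5363  0.    ]] tin_b [[ 0.5483 -0.4994  0.075 ]] bigplate [[ 0.35   -0.3631  0.02  ]
 [ 0.1597 -0.3801  0.02  ]] turq [[0.2654 0.2552 0.02  ]
 [0.4053 0.1289 0.02  ]]
```

```bash
cat >> h.py <<'E'
np.set_printoptions(precision=4,suppress=True)
def rel(p,yawx,show=True):
    s=sensors.sense(); q=s['tcp_rot']; Rm=R.from_quat([q[1],q[2],q[3],q[0]]).as_matrix()
    d=Rm.T@(np.array(p)-s['position'])*100
    x=Rm[:,0]; y0=np.arctan2(x[1],x[0]); dy=(yawx-y0+np.pi/2)%np.pi-np.pi/2
    print('t',s['time_s'],'pos',s['position'],'yaw',y0,'tilt',np.degrees(np.arccos(-Rm[2,2])),'q6',s['qpos'][5],'op',s['opening'],'F',s['wrist_force'])
    print('dx dy dz cm',d,'spin',-dy,'or',-dy+np.pi,-dy-np.pi)
E
python3 - <<'E'
from h import *
u=np.array([np.cos(.32),np.sin(.32)]); e=np.array([.5195,-.2213])
g=e+.017*u; print(g)
rel([*g,.12],.32+np.pi/2)
E
```

```text
[ 0.5356 -0.216 ]
t 0.15 pos [ 0.1453 -0.6074  0.2305] yaw 1.8054225637367791 tilt 0.09733292982773557 q6 -0.25862659022909124 op 1.0010264394247907 F [0.0109 0.3499 0.6061]
dx dy dz cm [28.9813 47.0652 11.0907] spin -0.0853737630581175 or 3.0562188905316754 -3.226966416647911
```

move_arm --motion '[{"dx":29,"dy":47.1,"dz":0,"spin":-0.085,"jaw":1},{"dx":29,"dy":47.1,"dz":0,"spin":-0.085,"jaw":1},{"dx":29,"dy":47.1,"dz":0,"spin":-0.085,"jaw":1},{"dx":29,"dy":47.1,"dz":0,"spin":-0.085,"jaw":1},{"dx":29,"dy":47.1,"dz":0,"spin":-0.085,"jaw":1},{"dx":29,"dy":47.1,"dz":0,"spin":-0.085,"jaw":1},{"dx":29,"dy":47.1,"dz":0,"spin":-0.085,"jaw":1},{"dx":29,"dy":47.1,"dz":0,"spin":-0.085,"jaw":1},{"dx":29,"dy":47.1,"dz":0,"spin":-0.085,"jaw":1},{"dx":29,"dy":47.1,"dz":0,"spin":-0.085,"jaw":1}]'

```text
time_s: 0.98
position: [0.4406, -0.311, 0.2313]
tcp_rot: [-0.0, 0.585, 0.811, 0.0]
wrist_force: [0.5, -0.1, 0.0]
opening: 1.001
```

Run:
```python
from h import *
rel([.5356,-.216,.16],.32+np.pi/2)
```

```text
t 0.9833 pos [ 0.4406 -0.311   0.2313] yaw 1.8907135953019394 tilt 0.009634338198600989 q6 -0.937021987098633 op 1.0008903354616565 F [ 0.4512 -0.1421  0.0454]
dx dy dz cm [ 6.0246 12.0042  7.1309] spin -8.273149295723314e-05 or 3.141509922096836 -3.1416753850827503
```

move_arm --motion '[{"dx":6,"dy":11.9,"dz":0,"jaw":1},{"dx":6,"dy":11.9,"dz":5,"jaw":1},{"dx":6,"dy":11.9,"dz":7,"jaw":1},{"dx":6,"dy":11.9,"dz":7,"jaw":1},{"dx":6,"dy":11.9,"dz":7,"jaw":1},{"dx":6,"dy":11.9,"dz":7,"jaw":1},{"dx":6,"dy":11.9,"dz":7,"jaw":1}]'

```text
invalid input at $.motion[0]: expected keys dx, dy, dz, spin, jaw
```

Run:
```python
from h import *
m=camera_model('wrist');im=grab_frame('wrist');save(im,'w1.png',None,1.5); np.save('pics/w1.npy',im)
rel([.5356,-.216,.0],.32+np.pi/2)
# predicted end corners
u=np.array([np.cos(.32),np.sin(.32)]);v=np.array([-u[1],u[0]]);e=np.array([.5195,-.2213])
print(proj(m,[[*(e+.03*v),.018],[*(e-.03*v),.018],[*(e+.025*u),.018]]))
```

```text
t 1.0333 pos [ 0.4454 -0.3075  0.2312] yaw 1.8964047132226487 tilt 0.15686373801499578 q6 -0.9395559591571614 op 0.9981443388322896 F [1.7259 1.4523 0.0327]
dx dy dz cm [ 5.795  11.4116 23.1427] spin 0.005608386427752077 or 3.147201040017545 -3.135984267162041
[[334.3502 254.5448]
 [283.4359 254.3965]
 [308.0005 273.5539]]
```

View pics/w1.png

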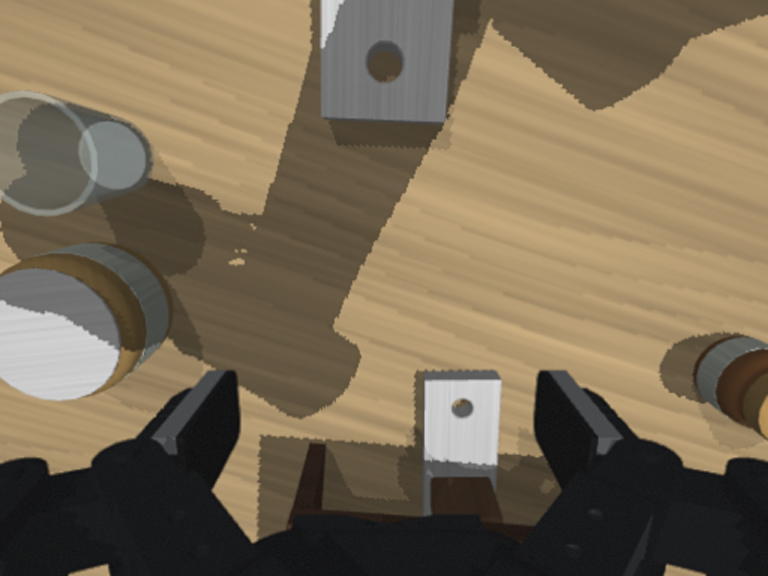

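The wrist view shows the plate's end corners at about (283,253) and (333,253), which matches my prediction. The plate is square to the jaws.

move_arm --motion '[{"dx":5.8,"dy":11.4,"dz":0,"spin":0,"jaw":1},{"dx":5.8,"dy":11.4,"dz":4,"spin":0,"jaw":1},{"dx":5.8,"dy":11.4,"dz":9,"spin":0,"jaw":1},{"dx":5.8,"dy":11.4,"dz":11,"spin":0,"jaw":1},{"dx":5.8,"dy":11.4,"dz":11,"spin":0,"jaw":1},{"dx":5.8,"dy":11.4,"dz":11,"spin":0,"jaw":1},{"dx":5.8,"dy":11.4,"dz":11,"spin":0,"jaw":1},{"dx":5.8,"dy":11.4,"dz":11,"spin":0,"jaw":1}]'

```text
time_s: 1.7
position: [0.5304, -0.2227, 0.1228]
tcp_rot: [0.001, 0.585, 0.811, 0.0]
wrist_force: [0.2, 0.1, -0.2]
opening: 1.0
```

Run:
```python
from h import *
rel([.5356,-.216,.003],.32+np.pi/2)
m=camera_model('wrist');im=grab_frame('wrist');save(im,'w2.png',None,1.5); np.save('pics/w2.npy',im)
u=np.array([np.cos(.32),np.sin(.32)]);v=np.array([-u[1],u[0]]);e=np.array([.5195,-.2213])
print(1.5*proj(m,[[*(e+.03*v),.018],[*(e-.03*v),.018],[*(e+.025*u),.018]]))
```

```text
t 1.7 pos [ 0.5304 -0.2227  0.1228] yaw 1.8907779997131167 tilt 0.13917631367678895 q6 -1.1358616078329467 op 0.9998569777583839 F [ 0.1747  0.0515 -0.2491]
dx dy dz cm [ 0.4872  0.6834 11.9852] spin -1.8327081779956345e-05 or 3.141574326508013 -3.1416109806715733
[[454.9549 273.7343]
 [338.2226 273.5335]
 [396.2388 319.7156]]
```

View pics/w2.png

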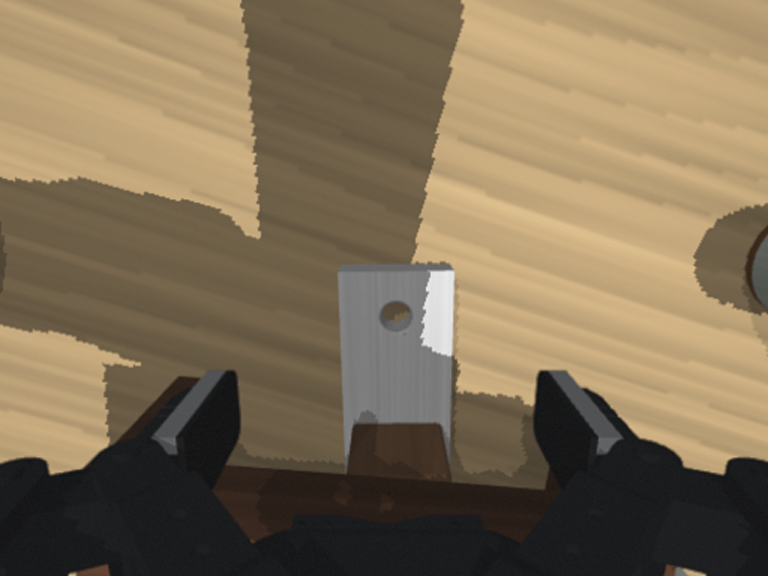

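move_arm --motion '[{"dx":0.5,"dy":0.7,"dz":3,"spin":0,"jaw":1},{"dx":0.5,"dy":0.7,"dz":6,"spin":0,"jaw":1},{"dx":0.5,"dy":0.7,"dz":8.5,"spin":0,"jaw":1},{"dx":0.5,"dy":0.7,"dz":10,"spin":0,"jaw":1},{"dx":0.5,"dy":0.7,"dz":11,"spin":0,"jaw":1},{"dx":0.5,"dy":0.7,"dz":11.5,"spin":0,"jaw":1},{"dx":0.5,"dy":0.7,"dz":12,"spin":0,"jaw":1},{"dx":0.5,"dy":0.7,"dz":12.4,"spin":0,"jaw":1},{"dx":0.5,"dy":0.7,"dz":12.4,"spin":0,"jaw":1}]'

```text
time_s: 2.5
position: [0.535, -0.2152, -0.0023]
tcp_rot: [0.0, 0.586, 0.811, 0.0]
wrist_force: [-0.5, -0.9, -0.4]
opening: 1.001
```

move_arm --motion '[{"dx":0,"dy":0,"dz":0,"spin":0,"jaw":0.72},{"dx":0,"dy":0,"dz":0,"spin":0,"jaw":0.6},{"dx":0,"dy":0,"dz":0,"spin":0,"jaw":0.5},{"dx":0,"dy":0,"dz":0,"spin":0,"jaw":0.5},{"dx":0,"dy":0,"dz":0,"spin":0,"jaw":0.5},{"dx":0,"dy":0,"dz":0,"spin":0,"jaw":0.5}]'

```text
time_s: 3.0
position: [0.5356, -0.2151, -0.0014]
tcp_rot: [0.001, 0.585, 0.811, 0.0]
wrist_force: [-0.9, -0.2, 6.2]
opening: 0.687
```

Run:
```python
from h import *
rel([.5356,-.216,.003],.32+np.pi/2)
im=grab_frame('wrist');save(im,'w3.png',None,1.5)
rel([.5356,-.216,.003],.32+np.pi/2)
```

```text
t 3.0 pos [ 0.5356 -0.2151 -0.0014] yaw 1.891127814797143 tilt 0.11993811355198104 q6 -1.1497160183142479 op 0.6874109161894137 F [-0.9125 -0.2062  6.2025]
dx dy dz cm [-0.0856 -0.0238 -0.4423] spin 0.0003314880022464717 or 3.14192414159204 -3.1412611655875464
t 3.05 pos [ 0.5355 -0.2151 -0.0015] yaw 1.891150459501636 tilt 0.1151755501420749 q6 -1.1496887131824058 op 0.6806237340876333 F [-1.2281  0.9284  6.5484]
dx dy dz cm [-0.0861 -0.0204 -0.4473] spin 0.0003541327067393407 or 3.1419467862965327 -3.1412385208830536
```

View pics/w3.png

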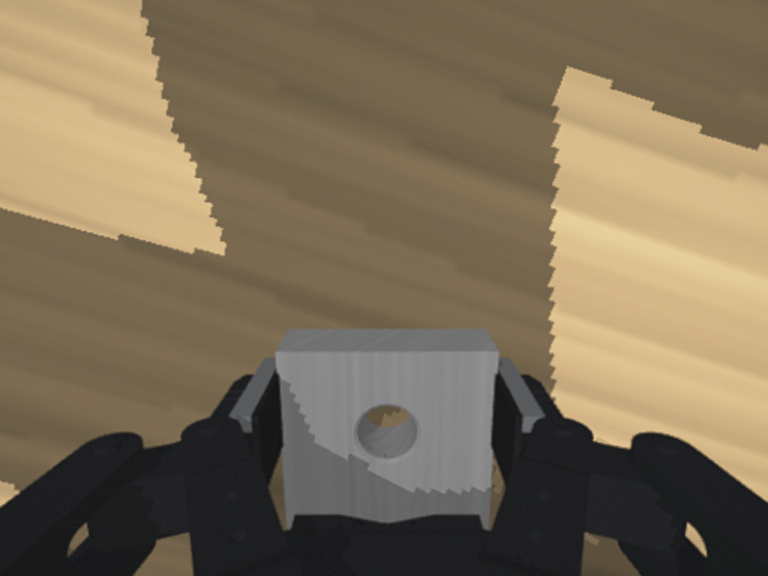

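The plate's end is gripped squarely: opening 0.68, hole at (387,432). Next I'll draw it out.

move_arm --motion '[{"dx":0,"dy":-0.3,"dz":-0.1,"spin":0,"jaw":0.5},{"dx":0,"dy":-1.3,"dz":-0.1,"spin":0,"jaw":0.5},{"dx":0,"dy":-3,"dz":-0.1,"spin":0,"jaw":0.5},{"dx":0,"dy":-5,"dz":-0.1,"spin":0,"jaw":0.5},{"dx":0,"dy":-7,"dz":-0.1,"spin":0,"jaw":0.5},{"dx":0,"dy":-9,"dz":-0.1,"spin":0,"jaw":0.5},{"dx":0,"dy":-11,"dz":-0.1,"spin":0,"jaw":0.5},{"dx":0,"dy":-13,"dz":-0.1,"spin":0,"jaw":0.5},{"dx":0,"dy":-14,"dz":-0.1,"spin":0,"jaw":0.5},{"dx":0,"dy":-14,"dz":-0.1,"spin":0,"jaw":0.5}]'

```text
time_s: 3.88
position: [0.3987, -0.2594, -0.0015]
tcp_rot: [-0.002, 0.586, 0.81, -0.001]
wrist_force: [-4.7, -3.4, 5.2]
opening: 0.685
```

Run:
```python
from h import *
rel([.5356,-.216,.003],.32+np.pi/2)
im=grab_frame('wrist');save(im,'w4.png',None,1.5)
im=grab_frame('top');save(im,'t4.png',(240,90,420,260),4)
```

```text
t 3.8833 pos [ 0.3987 -0.2594 -0.0015] yaw 1.8883620936738128 tilt 0.18944572729164136 q6 -1.0193405302158396 op 0.6853821294069952 F [-4.7169 -3.3568  5.2376]
dx dy dz cm [-0.152  14.3642 -0.4878] spin -0.0024342331210838175 or 3.1391584204687093 -3.144026886710877
```

View pics/w4.png

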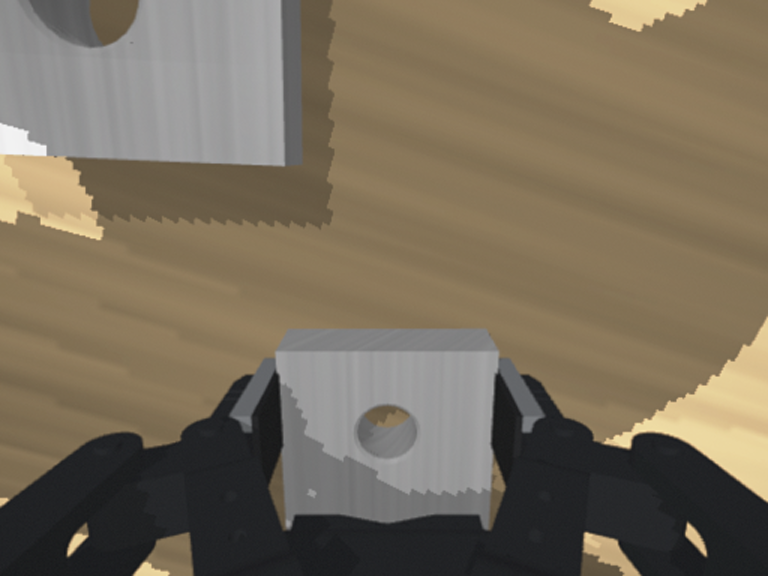

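View pics/t4.png

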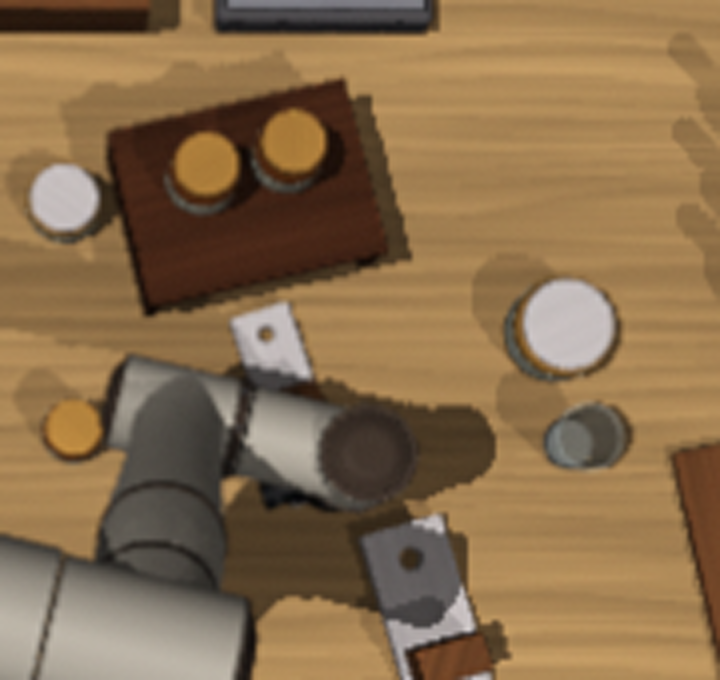

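The plate is fully out from under the shelf: the top view shows its far end at about (300,168), clear of the riser edge. Next I'll release it and lift.

move_arm --motion '[{"dx":0,"dy":0,"dz":0,"spin":0,"jaw":0.8},{"dx":0,"dy":0,"dz":0,"spin":0,"jaw":1},{"dx":0,"dy":0,"dz":0,"spin":0,"jaw":1},{"dx":0,"dy":0,"dz":0,"spin":0,"jaw":1},{"dx":0,"dy":0,"dz":0,"spin":0,"jaw":1},{"dx":0,"dy":0,"dz":-1,"spin":0,"jaw":1},{"dx":0,"dy":0,"dz":-4,"spin":0,"jaw":1},{"dx":0,"dy":0,"dz":-8,"spin":0,"jaw":1},{"dx":0,"dy":0,"dz":-12,"spin":0,"jaw":1},{"dx":0,"dy":0,"dz":-15,"spin":0,"jaw":1}]'

```text
time_s: 4.82
position: [0.4027, -0.2592, 0.1514]
tcp_rot: [0.002, 0.585, 0.811, 0.0]
wrist_force: [1.0, -0.4, 0.1]
opening: 0.998
```

move_arm --motion '[{"dx":0,"dy":4,"dz":-2,"spin":0,"jaw":1},{"dx":0,"dy":8,"dz":-2,"spin":0,"jaw":1},{"dx":0,"dy":8.3,"dz":-2,"spin":0,"jaw":1},{"dx":0,"dy":8.3,"dz":-2,"spin":0,"jaw":1},{"dx":0,"dy":8.3,"dz":-2,"spin":0,"jaw":1},{"dx":0,"dy":8.3,"dz":-2,"spin":0,"jaw":1}]'

```text
time_s: 5.32
position: [0.4793, -0.2328, 0.1675]
tcp_rot: [-0.001, 0.586, 0.811, -0.0]
wrist_force: [0.3, -0.7, -0.6]
opening: 0.997
```

Run:
```python
from h import *
u=np.array([np.cos(.32),np.sin(.32)])
p=np.array([.4026,-.2591])+.083*u
rel([*p,.1],.32+np.pi/2)
m=camera_model('wrist');im=grab_frame('wrist');save(im,'w5.png',None,1.5);np.save('pics/w5.npy',im);np.save('pics/w5m.npy',m,allow_pickle=True)
im=grab_frame('scene');save(im,'s5.png',(150,130,310,290),5);np.save('pics/s5.npy',im)
```

```text
t 5.3167 pos [ 0.4793 -0.2328  0.1675] yaw 1.8902591002304323 tilt 0.1393840732180443 q6 -1.1034464541401476 op 0.9970458618259138 F [ 0.3102 -0.7105 -0.6148]
dx dy dz cm [-0.0929  0.2092  6.7491] spin -0.0005372265644643104 or 3.1410554270253286 -3.1421298801542576
```

View pics/w5.png

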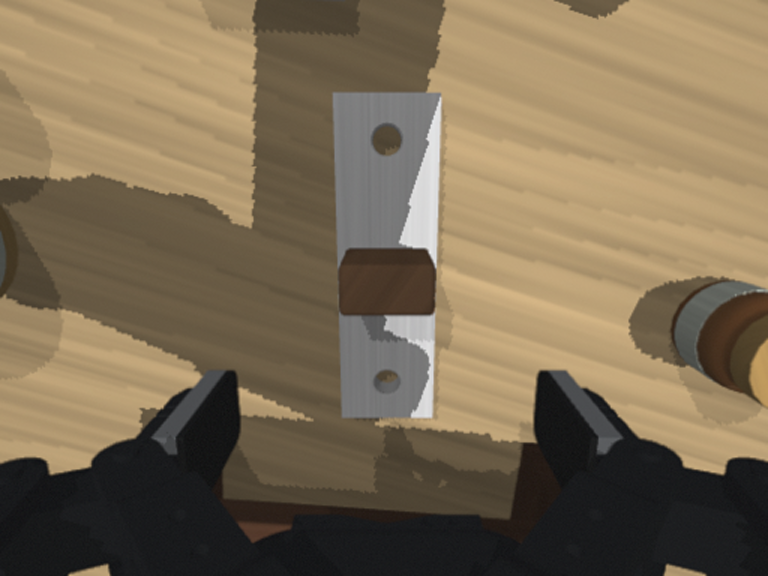

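View pics/s5.png

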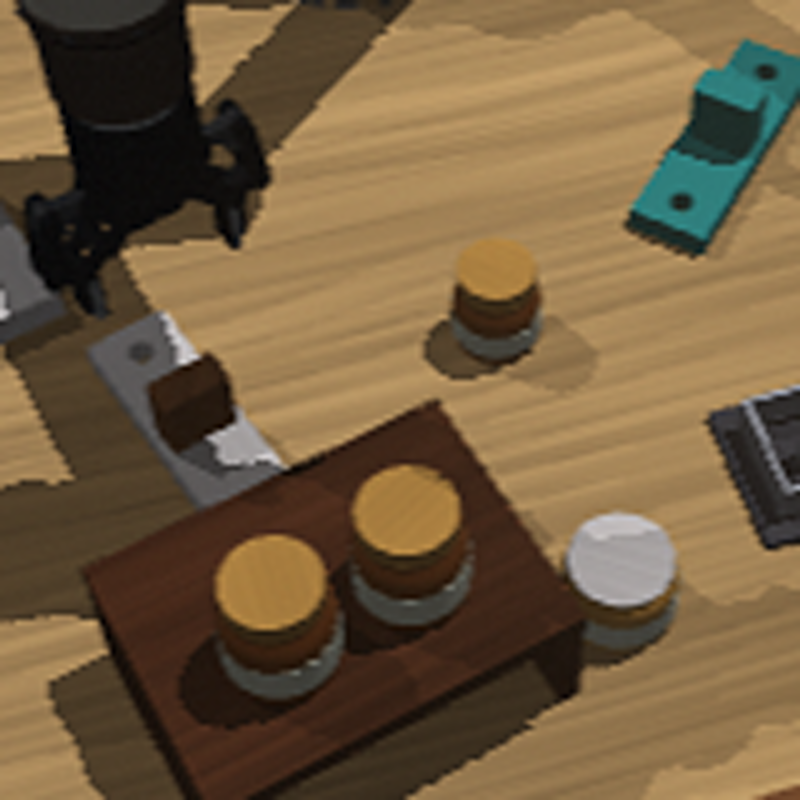

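Run:
```python
from h import *
m=np.load('pics/w5m.npy',allow_pickle=True).item()
a=atz(m,cp(0,0,1.5,[(333,93),(440,93),(434,417),(342,418),(386,139),(387,381)]),.018);print(a)
print('mid corners',a[:4].mean(0),'holes',a[4:].mean(0)); d=a[5]-a[4];print('yaw',np.arctan2(d[1],d[0]),np.linalg.norm(d))
d=(a[2]+a[3]-a[0]-a[1]);print(np.arctan2(d[1],d[0]))
# riser frame x
rf=np.array([.588,-.202]);c=np.cos(.22),np.sin(.22);q=a[:4].mean(0)[:2]-rf;print('riser x',q@c)
```

```text
[[ 0.3921 -0.293   0.018 ]
 [ 0.3735 -0.2372  0.018 ]
 [ 0.5616 -0.1727  0.018 ]
 [ 0.5814 -0.23    0.018 ]
 [ 0.4057 -0.2578  0.018 ]
 [ 0.5469 -0.2103  0.018 ]]
mid corners [ 0.4772 -0.2332  0.018 ] holes [ 0.4763 -0.234   0.018 ]
yaw 0.32480951992604673 0.1490284920868824
0.32566807135830644
riser x -0.11498562713159895
```

Holes at (386,139) and (387,381) put the plate's middle at about (0.477,-0.234) with yaw 0.325. It lies flat, clear of the riser by about 25 mm more than required. Next I'll go to the grip block.

Run:
```python
from h import *
rel([.478,-.2335,.029],.325+np.pi/2)
```

```text
t 5.4167 pos [ 0.4793 -0.2331  0.1678] yaw 1.8897884902188757 tilt 0.09080818272720978 q6 -1.1035173896423025 op 0.9995330959760425 F [0.4223 0.2676 0.3088]
dx dy dz cm [-0.0066 -0.1213 13.8839] spin -0.006007836576020775 or 3.1355848170137723 -3.147600490165814
```

move_arm --motion '[{"dx":0,"dy":-0.12,"dz":3,"spin":-0.006,"jaw":1},{"dx":0,"dy":-0.12,"dz":6.5,"spin":-0.006,"jaw":1},{"dx":0,"dy":-0.12,"dz":9.5,"spin":-0.006,"jaw":1},{"dx":0,"dy":-0.12,"dz":12,"spin":-0.006,"jaw":1},{"dx":0,"dy":-0.12,"dz":13.3,"spin":-0.006,"jaw":1},{"dx":0,"dy":-0.12,"dz":13.9,"spin":-0.006,"jaw":1},{"dx":0,"dy":-0.12,"dz":13.9,"spin":-0.006,"jaw":0.7},{"dx":0,"dy":-0.12,"dz":13.9,"spin":-0.006,"jaw":0.5},{"dx":0,"dy":-0.12,"dz":13.9,"spin":-0.006,"jaw":0.4},{"dx":0,"dy":-0.12,"dz":13.9,"spin":-0.006,"jaw":0.4}]'

```text
time_s: 6.25
position: [0.4804, -0.2334, 0.0308]
tcp_rot: [0.001, 0.583, 0.812, 0.001]
wrist_force: [-0.1, 0.5, 2.2]
opening: 0.578
```

move_arm --motion '[{"dx":0,"dy":0,"dz":0,"spin":0,"jaw":0.4},{"dx":0,"dy":0,"dz":0,"spin":0,"jaw":0.4},{"dx":0,"dy":0,"dz":0,"spin":0,"jaw":0.4}]'

```text
time_s: 6.5
position: [0.4804, -0.2335, 0.0308]
tcp_rot: [0.001, 0.583, 0.812, 0.0]
wrist_force: [-0.7, 0.4, 7.7]
opening: 0.576
```

Run:
```python
from h import *
rel([.478,-.2335,.029],.325+np.pi/2)
im=grab_frame('wrist');save(im,'w6.png',None,1.5)
rel([.478,-.2335,.029],.325+np.pi/2)
```

```text
t 6.5 pos [ 0.4804 -0.2335  0.0308] yaw 1.8967498904273512 tilt 0.14801005307516882 q6 -1.096778756808078 op 0.5757259678799366 F [-0.6715  0.3986  7.7419]
dx dy dz cm [ 0.073  -0.2275  0.1807] spin 0.0009535636324546903 or 3.1425462172222476 -3.1406390899573386
t 6.55 pos [ 0.4804 -0.2335  0.0308] yaw 1.8968046571417891 tilt 0.1475814648003935 q6 -1.0967586671210623 op 0.5812054253612061 F [-0.2532  0.7951  6.1221]
dx dy dz cm [ 0.0729 -0.228   0.1825] spin 0.0010083303468926275 or 3.1426009839366857 -3.1405843232429005
```

View pics/w6.png

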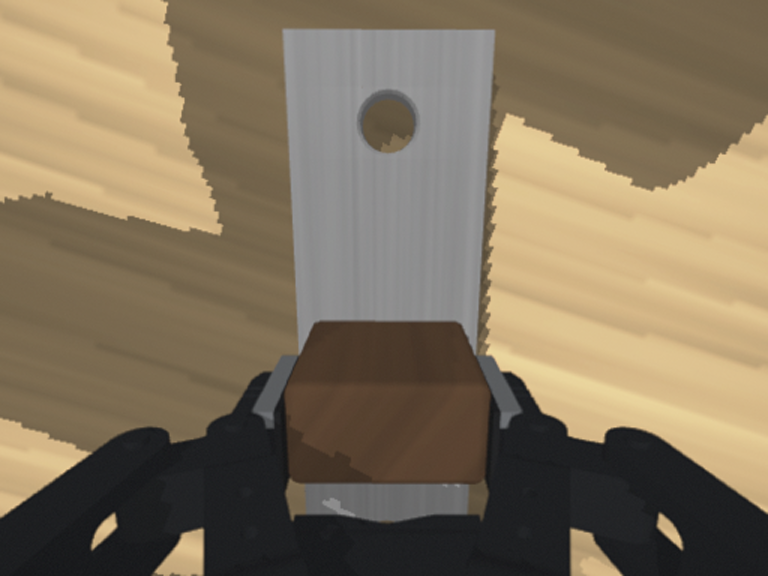

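move_arm --motion '[{"dx":0,"dy":0,"dz":-0.5,"spin":0,"jaw":0.4},{"dx":0,"dy":0,"dz":-1.5,"spin":0,"jaw":0.4},{"dx":0,"dy":0,"dz":-3.5,"spin":0,"jaw":0.4},{"dx":0,"dy":0,"dz":-6,"spin":0,"jaw":0.4},{"dx":0,"dy":0,"dz":-9,"spin":0,"jaw":0.4},{"dx":0,"dy":0,"dz":-12,"spin":0,"jaw":0.4},{"dx":0,"dy":0,"dz":-14,"spin":0,"jaw":0.4},{"dx":0,"dy":0,"dz":-15,"spin":0,"jaw":0.4},{"dx":0,"dy":0,"dz":-15,"spin":0,"jaw":0.4},{"dx":0,"dy":0,"dz":-15,"spin":0,"jaw":0.4}]'

```text
time_s: 7.38
position: [0.4784, -0.2328, 0.1783]
tcp_rot: [-0.001, 0.583, 0.812, 0.0]
wrist_force: [-1.1, 0.5, -6.5]
opening: 0.572
```

Run:
```python
from h import *
rel([.6167,.2235,.18],np.pi)
im=grab_frame('wrist');save(im,'w7.png',None,1.5)
im=grab_frame('scene');save(im,'s7.png',(110,110,270,270),5);
```

```text
t 7.3833 pos [ 0.4784 -0.2328  0.1783] yaw 1.8958882318549537 tilt 0.12622899130873047 q6 -1.0965401852454757 op 0.5723243119661854 F [-1.0703  0.4765 -6.4946]
dx dy dz cm [38.8193 27.6788 -0.1295] spin -1.2457044217348394 or 1.8958882318549537 -4.387297075324632
```

View pics/w7.png

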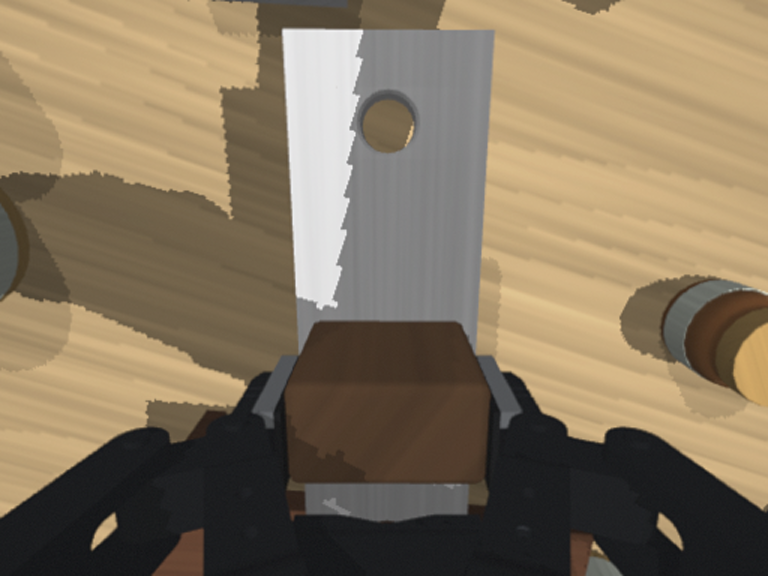

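View pics/s7.png

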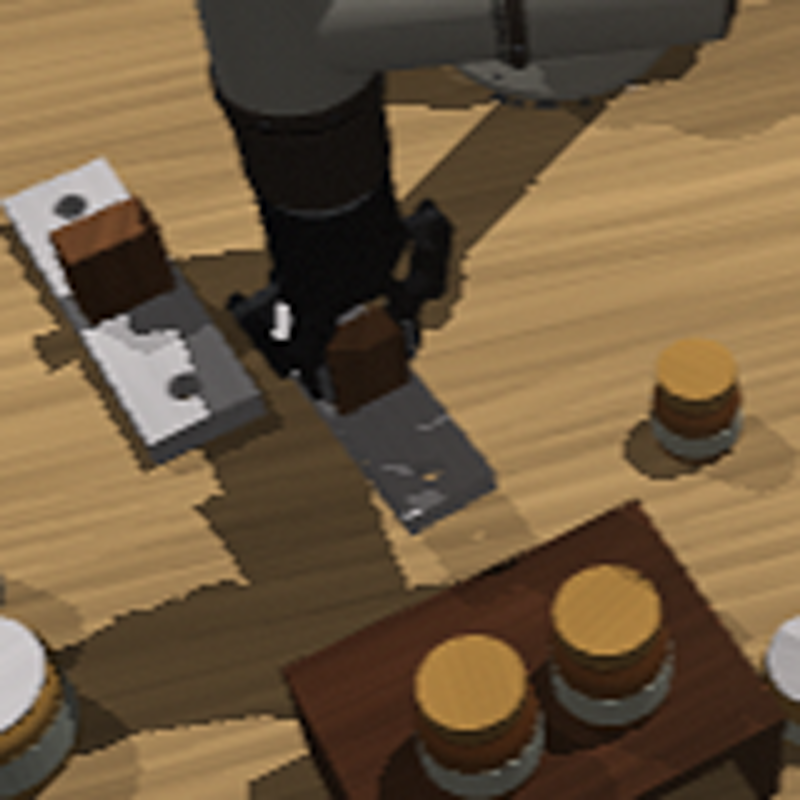

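Run:
```python
from h import *
s=sensors.sense(); q=s['tcp_rot'];Rm=R.from_quat([q[1],q[2],q[3],q[0]]).as_matrix()
m=camera_model('wrist')
z=s['position'][2]-.0308+.018
a=atz(m,cp(0,0,1.5,[(387,122),(284,30),(494,31)]),z)
print(z,(a-s['position'])@Rm*1000)
o,_=ray(m,[(256,192)]);print('cam in tool',(o-s['position'])@Rm)
```

```text
0.16421807883402953 [[  -0.3014  -78.2534   13.1037]
 [ -29.3991 -102.5519   13.108 ]
 [  29.8891 -102.4026   13.2913]]
cam in tool [-0.0003 -0.0689 -0.1418]
```

Hole pixels are the same before and after the lift, so the plate sits rigid and level in the grip. Its middle is about 2.8 mm to the tool's −y side. Now I'll carry it over to the mould.

move_arm --motion '[{"dx":1,"dy":0.7,"dz":0,"spin":0,"jaw":0.4},{"dx":3,"dy":2.2,"dz":0,"spin":-0.05,"jaw":0.4},{"dx":6,"dy":4.3,"dz":0,"spin":-0.15,"jaw":0.4},{"dx":9,"dy":6.5,"dz":0,"spin":-0.25,"jaw":0.4},{"dx":12,"dy":8.7,"dz":0,"spin":-0.35,"jaw":0.4},{"dx":15,"dy":10.9,"dz":0,"spin":-0.45,"jaw":0.4},{"dx":18,"dy":13,"dz":0,"spin":-0.55,"jaw":0.4},{"dx":21,"dy":15,"dz":0,"spin":-0.65,"jaw":0.4},{"dx":24,"dy":17.2,"dz":0,"spin":-0.75,"jaw":0.4},{"dx":26,"dy":18.7,"dz":0,"spin":-0.82,"jaw":0.4}]'

```text
time_s: 8.32
position: [0.5735, 0.0765, 0.1775]
tcp_rot: [-0.001, 0.208, 0.978, -0.0]
wrist_force: [1.3, -1.0, -5.1]
opening: 0.576
```

move_arm --motion '[{"dx":0,"dy":0,"dz":0,"spin":0,"jaw":0.4},{"dx":0,"dy":0,"dz":0,"spin":0,"jaw":0.4}]'

```text
time_s: 8.48
position: [0.5728, 0.0749, 0.1772]
tcp_rot: [-0.002, 0.21, 0.978, -0.001]
wrist_force: [0.0, 0.3, -6.0]
opening: 0.58
```

Run:
```python
from h import *
rel([.6167,.2265,.18],np.pi)
```

```text
t 8.4833 pos [0.5728 0.0749 0.1772] yaw 2.7190774432290095 tilt 0.22089261171261132 q6 -0.8321892853798144 op 0.5804070517831164 F [ 0.0224  0.3247 -5.9904]
dx dy dz cm [ 2.2165 15.6283 -0.3124] spin -0.42251521036078366 or 2.7190774432290095 -3.5641078639505768
```

move_arm --motion '[{"dx":0.3,"dy":2,"dz":-0.2,"spin":-0.06,"jaw":0.4},{"dx":0.7,"dy":5,"dz":-0.2,"spin":-0.15,"jaw":0.4},{"dx":1.1,"dy":8,"dz":-0.2,"spin":-0.24,"jaw":0.4},{"dx":1.6,"dy":11,"dz":-0.2,"spin":-0.32,"jaw":0.4},{"dx":2,"dy":13.5,"dz":-0.2,"spin":-0.38,"jaw":0.4},{"dx":2.2,"dy":15.2,"dz":-0.2,"spin":-0.422,"jaw":0.4},{"dx":2.2,"dy":15.6,"dz":-0.2,"spin":-0.422,"jaw":0.4},{"dx":2.2,"dy":15.6,"dz":-0.2,"spin":-0.422,"jaw":0.4},{"dx":2.2,"dy":15.6,"dz":-0.2,"spin":-0.422,"jaw":0.4},{"dx":2.2,"dy":15.6,"dz":-0.2,"spin":-0.422,"jaw":0.4}]'

```text
time_s: 9.32
position: [0.6171, 0.2226, 0.1807]
tcp_rot: [-0.001, 0.002, 1.0, -0.001]
wrist_force: [0.6, 1.0, -5.2]
opening: 0.577
```

Run:
```python
from h import *
rel([.6167,.2265,.18],np.pi)
m=camera_model('wrist');im=grab_frame('wrist');save(im,'w8.png',None,1.5);np.save('pics/w8.npy',im);np.save('pics/w8m.npy',m,allow_pickle=True)
im=grab_frame('scene');save(im,'s8.png',(250,130,410,250),5);
im=grab_frame('top');save(im,'t8.png',(150,100,260,190),7);
```

```text
t 9.3167 pos [0.6171 0.2226 0.1807] yaw 3.1366748593088123 tilt 0.12291666301166194 q6 -0.5970749183289532 op 0.5771752228532095 F [ 0.598   0.983  -5.1918]
dx dy dz cm [0.0386 0.3929 0.0686] spin -0.004917794280980825 or 3.1366748593088123 -3.146510447870774
```

View pics/w8.png

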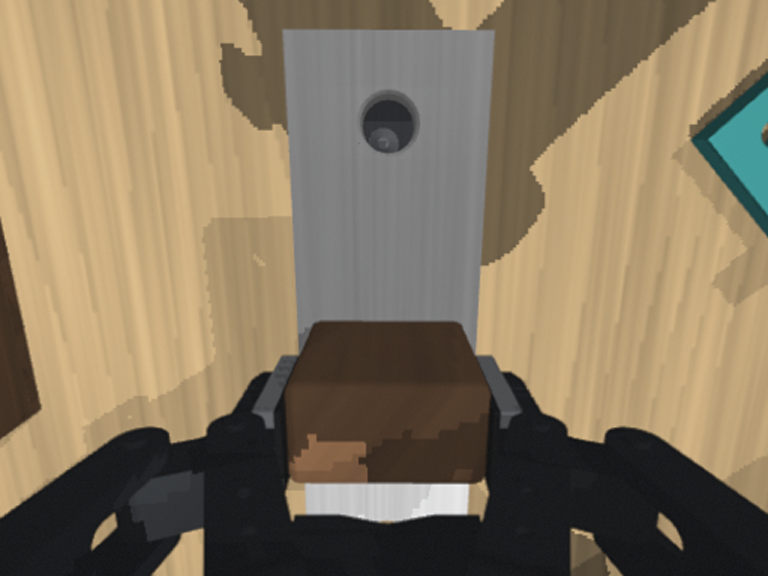

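View pics/s8.png

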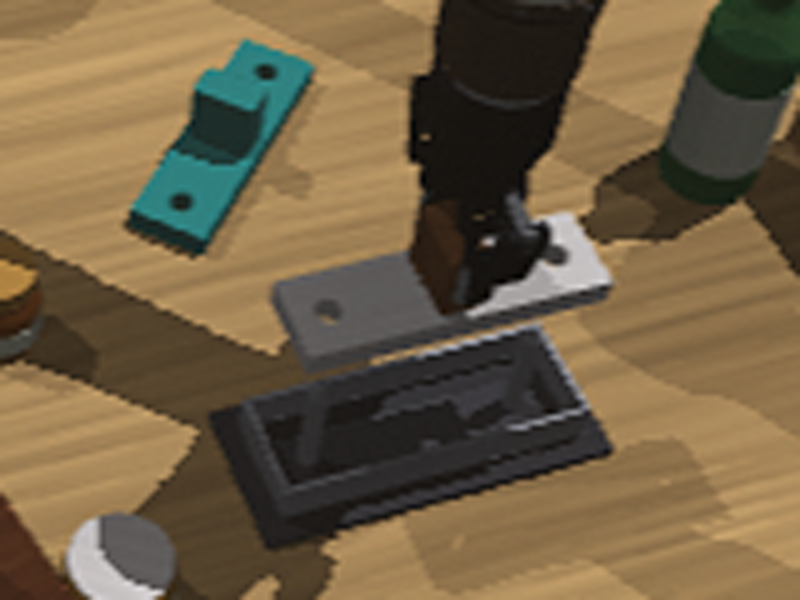

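View pics/t8.png

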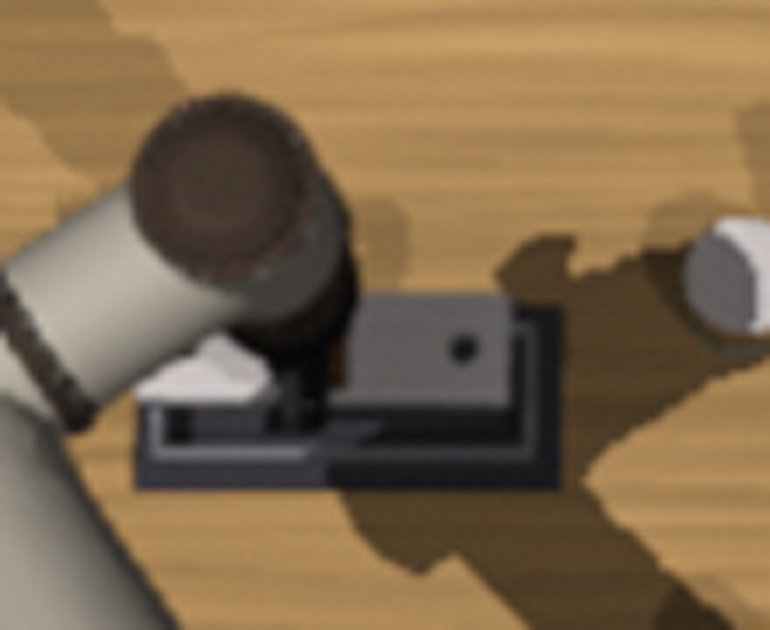

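The wrist view shows the pin tip through the near hole: hole centre about (388,122), pin tip about (385,142). I'll crop closer and compare their positions.

Run:
```python
from h import *
im=np.load('pics/w8.npy');save(im,'w8c.png',(225,45,295,115),8)
```

```text
(no output)
```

View pics/w8c.png

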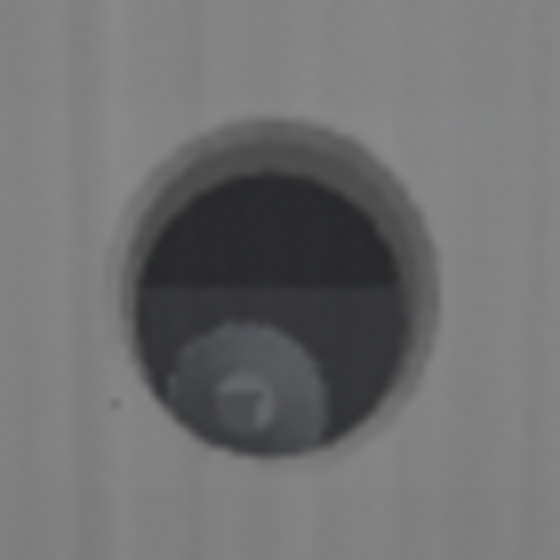

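Run:
```python
from h import *
m=np.load('pics/w8m.npy',allow_pickle=True).item()
P=np.array([.6171,.2226,.1807])
f=lambda p,z:atz(m,cp(225,45,8,[p]),z)[0]
print('hole top',f((277,290),.1679),'hole bot',f((272,315),.1499),'pin tip',f((243,403),.093))
a=atz(m,cp(0,0,1.5,[(284,30),(494,30)]),.1679);print(a,a.mean(0)); d=a[1]-a[0];print(np.arctan2(d[1],d[0]))
```

```text
hole top [0.6152 0.1444 0.1679] hole bot [0.6154 0.1447 0.1499] pin tip [0.6176 0.1486 0.093 ]
[[0.6448 0.1202 0.1679]
 [0.5856 0.1203 0.1679]] [0.6152 0.1202 0.1679]
3.1383474292303144
```

move_arm --motion '[{"dx":-0.2,"dy":0.4,"dz":0.5,"spin":-0.004,"jaw":0.4},{"dx":-0.2,"dy":0.4,"dz":1.5,"spin":-0.004,"jaw":0.4},{"dx":-0.2,"dy":0.4,"dz":2.5,"spin":-0.004,"jaw":0.4},{"dx":-0.2,"dy":0.4,"dz":3.5,"spin":-0.004,"jaw":0.4},{"dx":-0.2,"dy":0.4,"dz":4.2,"spin":-0.004,"jaw":0.4},{"dx":-0.2,"dy":0.4,"dz":4.4,"spin":-0.004,"jaw":0.4},{"dx":-0.2,"dy":0.4,"dz":4.4,"spin":-0.004,"jaw":0.4},{"dx":-0.2,"dy":0.4,"dz":4.4,"spin":-0.004,"jaw":0.4},{"dx":-0.2,"dy":0.4,"dz":4.4,"spin":-0.004,"jaw":0.4}]'

```text
time_s: 10.22
position: [0.6202, 0.2283, 0.138]
tcp_rot: [0.001, -0.001, 1.0, 0.0]
wrist_force: [-0.0, 0.8, -6.1]
opening: 0.576
```

Run:
```python
from h import *
rel([.6167,.2265,.137],np.pi)
m=camera_model('wrist');im=grab_frame('wrist');save(im,'w9c.png',(225,45,295,115),8);save(im,'w9.png',None,1.5);np.save('pics/w9m.npy',m,allow_pickle=True)
im=grab_frame('scene');save(im,'s9.png',(285,160,385,245),8);
```

```text
t 10.2167 pos [0.6202 0.2283 0.138 ] yaw -3.140364410277081 tilt 0.0852722601598097 q6 -0.5960875301843173 op 0.5760169243516041 F [-0.0236  0.8117 -6.1142]
dx dy dz cm [ 0.3541 -0.1838  0.0997] spin 0.001228243312711541 or 3.1428208969025047 -3.1403644102770816
```

View pics/w9c.png

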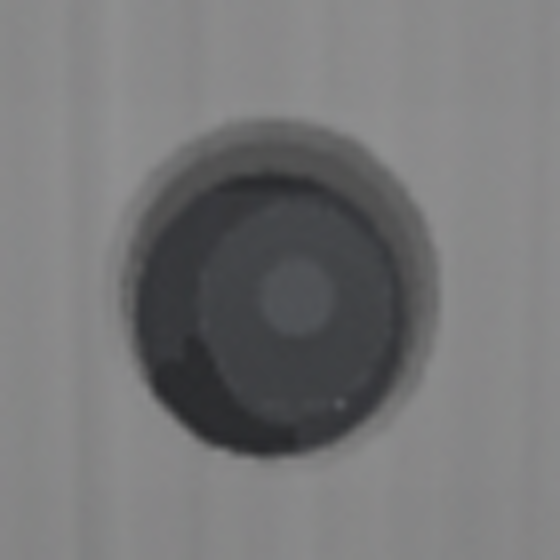

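View pics/w9.png

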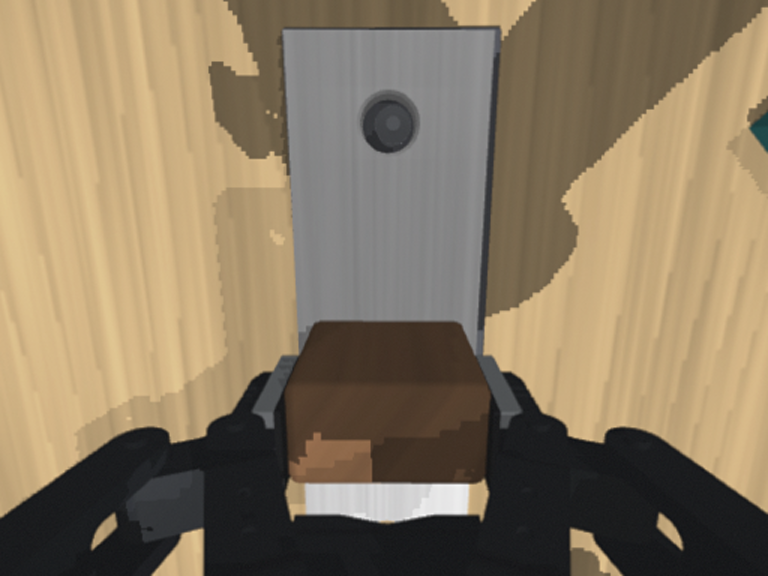

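View pics/s9.png

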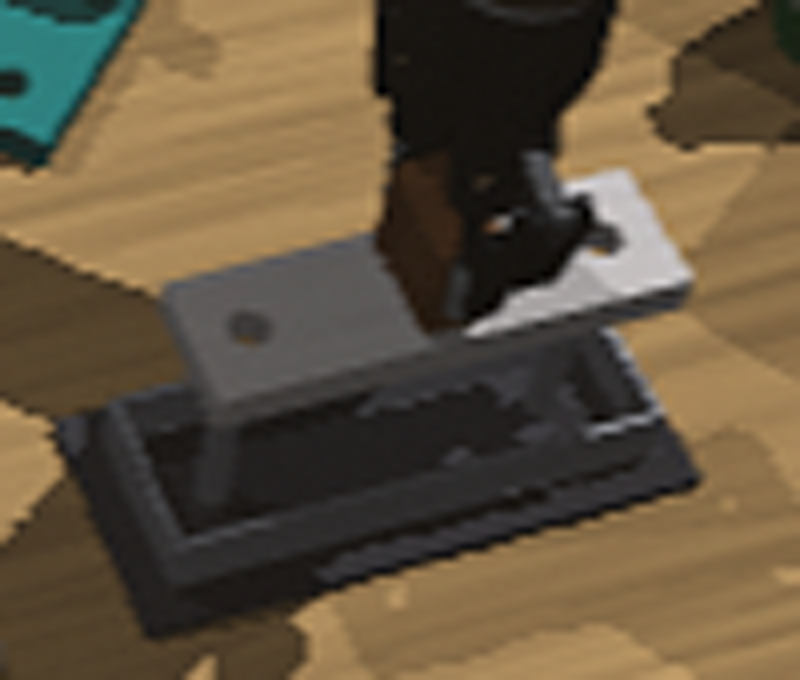

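Run:
```python
from h import *
s=sensors.sense();print(s['position'])
m=np.load('pics/w9m.npy',allow_pickle=True).item()
z=.138
f=lambda p,z:atz(m,cp(225,45,8,[p]),z)[0]
print('hole top',f((277,290),z-.0128),'hole bot',f((272,315),z-.0308),'pin tip',f((296,297),.093),'shoulder', f((300,307),.081))
a=atz(m,cp(0,0,1.5,[(284,28),(500,28),(484,330)]),z-.0128);print(a)
```

```text
[0.6201 0.2283 0.1381]
hole top [0.6189 0.1502 0.1252] hole bot [0.6191 0.1505 0.1072] pin tip [0.6175 0.1486 0.093 ] shoulder [0.6171 0.1486 0.081 ]
[[0.6485 0.1256 0.1252]
 [0.5878 0.1255 0.1252]
 [0.5871 0.2156 0.1252]]
```

move_arm --motion '[{"dx":0.16,"dy":-0.18,"dz":0.2,"spin":0,"jaw":0.4},{"dx":0.16,"dy":-0.18,"dz":0.5,"spin":0,"jaw":0.4},{"dx":0.16,"dy":-0.18,"dz":0.5,"spin":0,"jaw":0.4},{"dx":0.16,"dy":-0.18,"dz":0.5,"spin":0,"jaw":0.4},{"dx":0.16,"dy":-0.18,"dz":0.5,"spin":0,"jaw":0.4},{"dx":0.16,"dy":-0.18,"dz":0.5,"spin":0,"jaw":0.4}]'

```text
time_s: 10.82
position: [0.6182, 0.2263, 0.1324]
tcp_rot: [0.0, -0.001, 1.0, 0.0]
wrist_force: [-0.0, -0.8, -5.7]
opening: 0.581
```

Run:
```python
from h import *
rel([.6167,.2265,.137],np.pi)
m=camera_model('wrist');im=grab_frame('wrist');save(im,'w10c.png',(225,45,295,115),8);np.save('pics/w10m.npy',m,allow_pickle=True)
im=grab_frame('scene');save(im,'s10.png',(285,160,385,245),8);
```

```text
t 10.8167 pos [0.6182 0.2263 0.1324] yaw -3.140541881815503 tilt 0.012568045156135646 q6 -0.5951574680598667 op 0.581171054493396 F [-0.014  -0.7711 -5.6883]
dx dy dz cm [ 0.1533  0.0161 -0.4615] spin 0.0010507717742900269 or 3.142643425364083 -3.140541881815503
```

View pics/w10c.png

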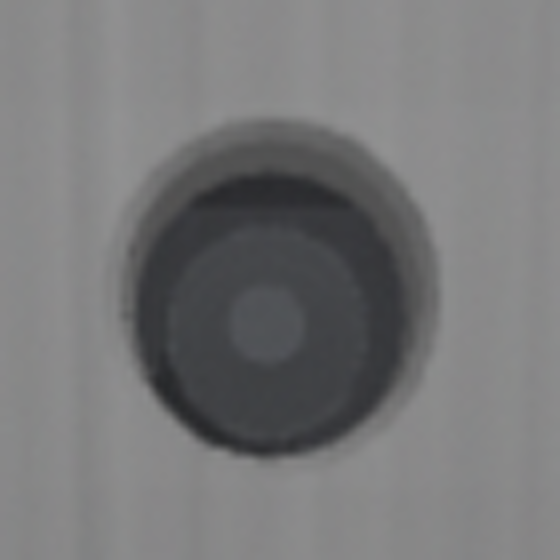

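View pics/s10.png

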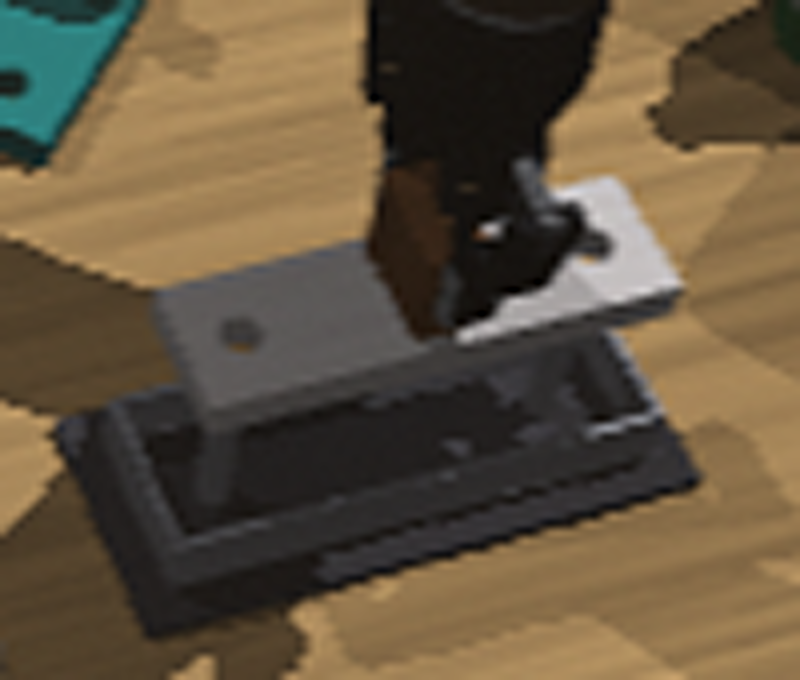

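Run:
```python
from h import *
m=np.load('pics/w10m.npy',allow_pickle=True).item()
z=.1324
f=lambda p,z:atz(m,cp(225,45,8,[p]),z)[0]
print('hole top',f((277,290),z-.0128),'hole bot',f((272,315),z-.0308),'pin tip',f((268,323),.093),'shoulder', f((267,333),.081))
```

```text
hole top [0.6169 0.1482 0.1196] hole bot [0.6171 0.1485 0.1016] pin tip [0.6174 0.1486 0.093 ] shoulder [0.6174 0.1486 0.081 ]
```

The pin and hole are aligned within about 0.4 mm, so I'll lower slowly onto the pins.

move_arm --motion '[{"dx":-0.03,"dy":0,"dz":0.3,"spin":0,"jaw":0.4},{"dx":-0.03,"dy":0,"dz":0.6,"spin":0,"jaw":0.4},{"dx":-0.03,"dy":0,"dz":0.9,"spin":0,"jaw":0.4},{"dx":-0.03,"dy":0,"dz":1.2,"spin":0,"jaw":0.4},{"dx":-0.03,"dy":0,"dz":1.5,"spin":0,"jaw":0.4},{"dx":-0.03,"dy":0,"dz":1.8,"spin":0,"jaw":0.4},{"dx":-0.03,"dy":0,"dz":2.1,"spin":0,"jaw":0.4},{"dx":-0.03,"dy":0,"dz":2.1,"spin":0,"jaw":0.4}]'

```text
time_s: 11.58
position: [0.6179, 0.2261, 0.1103]
tcp_rot: [-0.001, -0.0, 1.0, -0.0]
wrist_force: [0.1, -0.4, -6.1]
opening: 0.58
```

Run:
```python
from h import *
rel([.6167,.2265,.137],np.pi); print(sensors.sense()['ft_torque'])
im=grab_frame('wrist');save(im,'w11c.png',(175,15,345,225),3)
im=grab_frame('scene');save(im,'s11.png',(285,160,385,245),8);
```

```text
t 11.5833 pos [0.6179 0.2261 0.1103] yaw -3.1407710088048892 tilt 0.09830660214024348 q6 -0.5948821829082152 op 0.5801183797232455 F [ 0.0899 -0.3526 -6.0543]
dx dy dz cm [ 0.1273  0.0418 -2.6704] spin 0.0008216447849038744 or 3.142414298374697 -3.1407710088048892
[-0.0026  0.0806 -0.0249]
```

View pics/w11c.png

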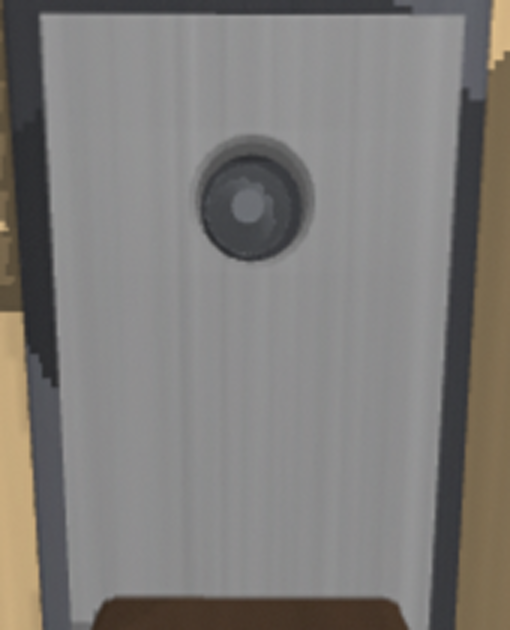

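View pics/s11.png

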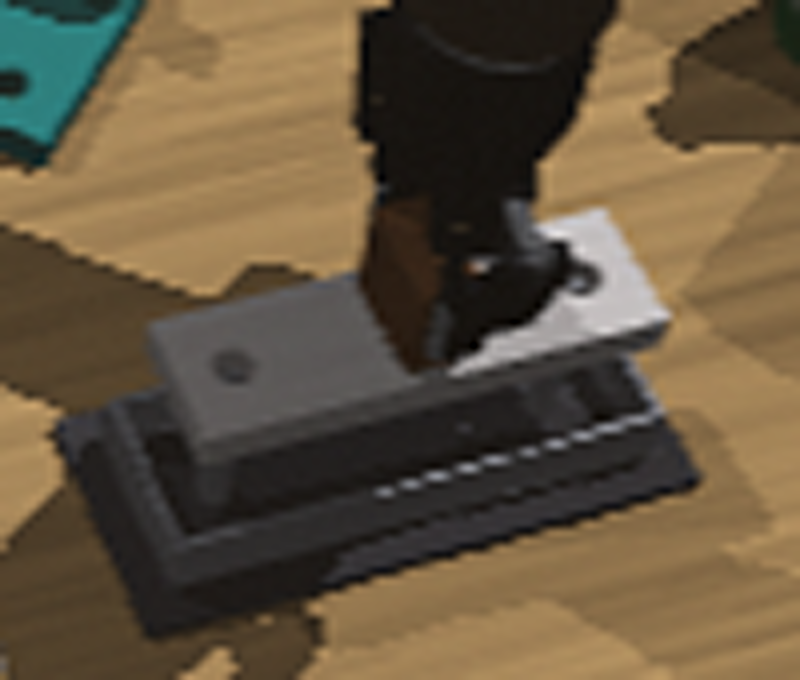

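The plate is over both pins with no contact force; the pin is centred in the hole at about (250,205). I'll keep lowering.

move_arm --motion '[{"dx":0,"dy":0,"dz":0.3,"spin":0,"jaw":0.4},{"dx":0,"dy":0,"dz":0.7,"spin":0,"jaw":0.4},{"dx":0,"dy":0,"dz":1.1,"spin":0,"jaw":0.4},{"dx":0,"dy":0,"dz":1.5,"spin":0,"jaw":0.4},{"dx":0,"dy":0,"dz":1.9,"spin":0,"jaw":0.4},{"dx":0,"dy":0,"dz":2.3,"spin":0,"jaw":0.4},{"dx":0,"dy":0,"dz":2.7,"spin":0,"jaw":0.4},{"dx":0,"dy":0,"dz":3.1,"spin":0,"jaw":0.4},{"dx":0,"dy":0,"dz":3.4,"spin":0,"jaw":0.4},{"dx":0,"dy":0,"dz":3.4,"spin":0,"jaw":0.4}]'

```text
time_s: 12.52
position: [0.6179, 0.226, 0.0763]
tcp_rot: [-0.001, -0.0, 1.0, -0.0]
wrist_force: [-0.5, -0.4, -6.3]
opening: 0.577
```

Run:
```python
from h import *
rel([.6167,.2265,.137],np.pi); print(sensors.sense()['ft_torque'])
im=grab_frame('wrist');save(im,'w12c.png',(175,15,345,225),3)
```

```text
t 12.5167 pos [0.6179 0.226  0.0763] yaw -3.140806515899525 tilt 0.10038633239539285 q6 -0.5949019555786 op 0.5767785099769946 F [-0.5157 -0.4082 -6.3168]
dx dy dz cm [ 0.1297  0.043  -6.0705] spin 0.0007861376902678074 or 3.142378791280061 -3.1408065158995253
[-0.0373 -0.0378  0.0157]
```

View pics/w12c.png

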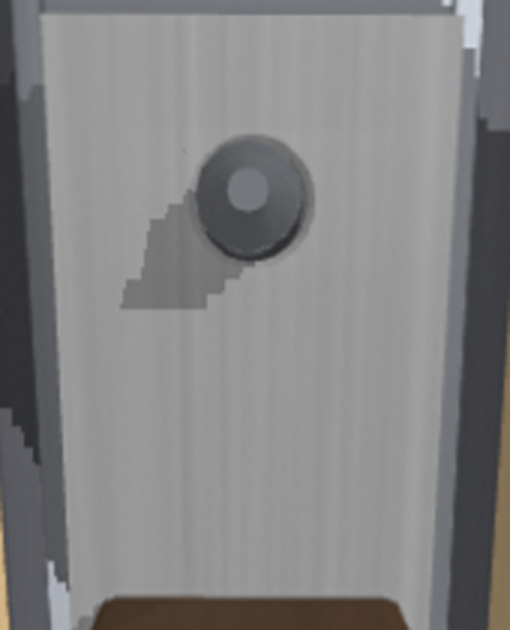

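The pin shows through the hole and there's still no lateral force. Now the last 37 mm, slowing near the floor.

move_arm --motion '[{"dx":0,"dy":0,"dz":0.3,"spin":0,"jaw":0.4},{"dx":0,"dy":0,"dz":0.7,"spin":0,"jaw":0.4},{"dx":0,"dy":0,"dz":1.1,"spin":0,"jaw":0.4},{"dx":0,"dy":0,"dz":1.5,"spin":0,"jaw":0.4},{"dx":0,"dy":0,"dz":1.9,"spin":0,"jaw":0.4},{"dx":0,"dy":0,"dz":2.3,"spin":0,"jaw":0.4},{"dx":0,"dy":0,"dz":2.7,"spin":0,"jaw":0.4},{"dx":0,"dy":0,"dz":3.0,"spin":0,"jaw":0.4},{"dx":0,"dy":0,"dz":3.3,"spin":0,"jaw":0.4},{"dx":0,"dy":0,"dz":3.4,"spin":0,"jaw":0.4}]'

```text
time_s: 13.4
position: [0.6182, 0.2262, 0.0426]
tcp_rot: [-0.0, -0.0, 1.0, -0.0]
wrist_force: [-1.3, -0.4, -5.7]
opening: 0.577
```

move_arm --motion '[{"dx":0,"dy":0,"dz":0.1,"spin":0,"jaw":0.4},{"dx":0,"dy":0,"dz":0.2,"spin":0,"jaw":0.4},{"dx":0,"dy":0,"dz":0.2,"spin":0,"jaw":0.4},{"dx":0,"dy":0,"dz":0.2,"spin":0,"jaw":0.4}]'

```text
time_s: 13.73
position: [0.6185, 0.2264, 0.0414]
tcp_rot: [0.0, -0.001, 1.0, 0.0]
wrist_force: [-0.4, 0.2, -5.4]
opening: 0.58
```

move_arm --motion '[{"dx":0,"dy":0,"dz":0.1,"spin":0,"jaw":0.4},{"dx":0,"dy":0,"dz":0.2,"spin":0,"jaw":0.4},{"dx":0,"dy":0,"dz":0.2,"spin":0,"jaw":0.4},{"dx":0,"dy":0,"dz":0.2,"spin":0,"jaw":0.4}]'

```text
time_s: 14.07
position: [0.6183, 0.2262, 0.0392]
tcp_rot: [-0.0, -0.0, 1.0, -0.0]
wrist_force: [0.6, 0.5, -5.7]
opening: 0.579
```

move_arm --motion '[{"dx":0,"dy":0,"dz":0.1,"spin":0,"jaw":0.4},{"dx":0,"dy":0,"dz":0.1,"spin":0,"jaw":0.4},{"dx":0,"dy":0,"dz":0.1,"spin":0,"jaw":0.4}]'

```text
time_s: 14.32
position: [0.6186, 0.2264, 0.0389]
tcp_rot: [0.0, -0.001, 1.0, 0.0]
wrist_force: [-2.1, 0.3, -2.1]
opening: 0.574
```

Contact is beginning, with the load down from −5.7 to −2.1 N. I'll press 1 mm more.

move_arm --motion '[{"dx":0,"dy":0,"dz":0.1,"spin":0,"jaw":0.4},{"dx":0,"dy":0,"dz":0.1,"spin":0,"jaw":0.4},{"dx":0,"dy":0,"dz":0.1,"spin":0,"jaw":0.4}]'

```text
time_s: 14.57
position: [0.6186, 0.2264, 0.0389]
tcp_rot: [0.0, -0.001, 1.0, 0.0]
wrist_force: [-4.2, -1.8, 6.6]
opening: 0.577
```

Run:
```python
from h import *
rel([.6167,.2265,.137],np.pi); print(sensors.sense()['ft_torque'])
im=grab_frame('wrist');save(im,'w13.png',None,1.5)
im=grab_frame('scene');save(im,'s13.png',(285,160,385,245),8);
```

```text
t 14.5667 pos [0.6186 0.2264 0.0389] yaw -3.140224407142991 tilt 0.05372652780168604 q6 -0.5949743216908198 op 0.5767815330379297 F [-4.2443 -1.8313  6.6233]
dx dy dz cm [ 0.1843  0.013  -9.8131] spin 0.0013682464468018907 or 3.142960900036595 -3.1402244071429912
[-0.1571  1.3049  0.0253]
```

View pics/w13.png

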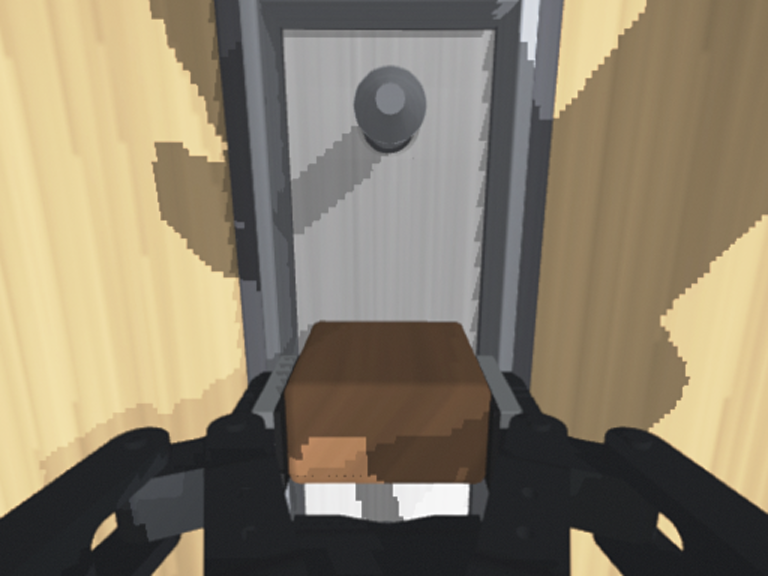

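View pics/s13.png

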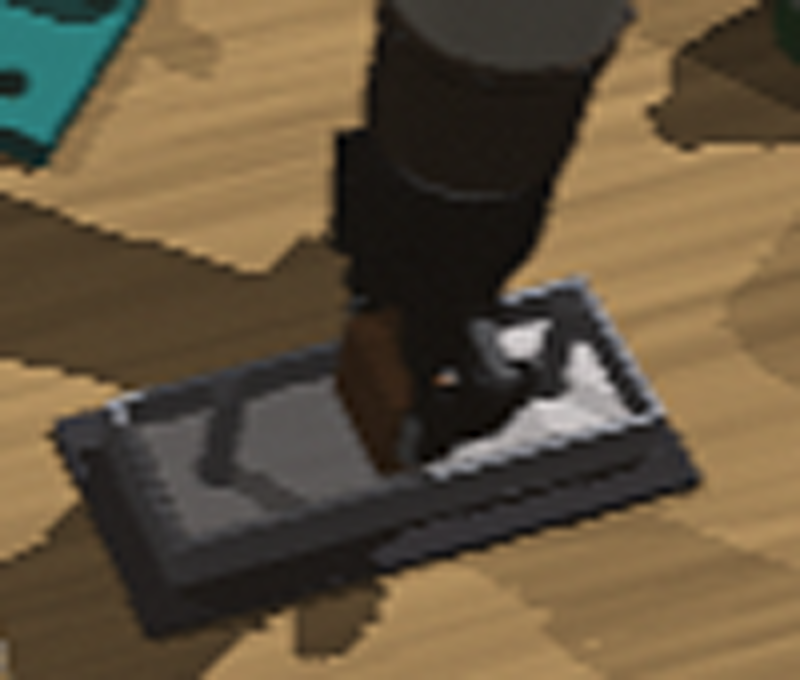

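The plate is down between the walls and bears on the floor: force changed sign and TCP is at 0.0389, as predicted for home. Next I'll release and retreat.

move_arm --motion '[{"dx":0,"dy":0,"dz":0,"spin":0,"jaw":0.65},{"dx":0,"dy":0,"dz":0,"spin":0,"jaw":0.75},{"dx":0,"dy":0,"dz":0,"spin":0,"jaw":0.85},{"dx":0,"dy":0,"dz":0,"spin":0,"jaw":0.9},{"dx":0,"dy":0,"dz":0,"spin":0,"jaw":0.9},{"dx":0,"dy":0,"dz":-0.5,"spin":0,"jaw":0.9},{"dx":0,"dy":0,"dz":-2,"spin":0,"jaw":0.9},{"dx":0,"dy":0,"dz":-5,"spin":0,"jaw":0.9},{"dx":0,"dy":0,"dz":-9,"spin":0,"jaw":0.9},{"dx":0,"dy":0,"dz":-13,"spin":0,"jaw":0.9}]'

```text
time_s: 15.5
position: [0.6179, 0.2259, 0.1681]
tcp_rot: [-0.001, -0.001, 1.0, -0.001]
wrist_force: [1.8, 0.2, 0.1]
opening: 0.898
```

move_arm --motion '[{"dx":0,"dy":0,"dz":-3,"spin":0,"jaw":0.9},{"dx":4,"dy":0,"dz":-3,"spin":0,"jaw":0.9},{"dx":8,"dy":0,"dz":-3,"spin":0,"jaw":0.9},{"dx":12,"dy":0,"dz":-3,"spin":0,"jaw":0.9},{"dx":12,"dy":0,"dz":-3,"spin":0,"jaw":0.9},{"dx":12,"dy":0,"dz":-3,"spin":0,"jaw":0.9}]'

```text
time_s: 16.0
position: [0.4968, 0.226, 0.1984]
tcp_rot: [0.0, -0.002, 1.0, 0.0]
wrist_force: [0.3, 0.9, 0.1]
opening: 0.897
```

Run:
```python
from h import *
rel([.6167,.2265,.137],np.pi)
im=grab_frame('scene');save(im,'s14.png',(285,160,385,245),8);np.save('pics/s14.npy',im)
save(im,'s14f.png')
im=grab_frame('top');save(im,'t14.png',(130,90,350,250),3.5)
im=grab_frame('wrist');save(im,'w14.png',None,1.5)
```

```text
t 16.0 pos [0.4968 0.226  0.1984] yaw -3.1384993571121105 tilt 0.06165089887728622 q6 -0.7211436778159347 op 0.8966798820100632 F [0.3354 0.8519 0.0961]
dx dy dz cm [-11.9894   0.0132   6.1501] spin 0.003093296477683083 or 3.144685950067476 -3.13849935711211
```

View pics/s14.png

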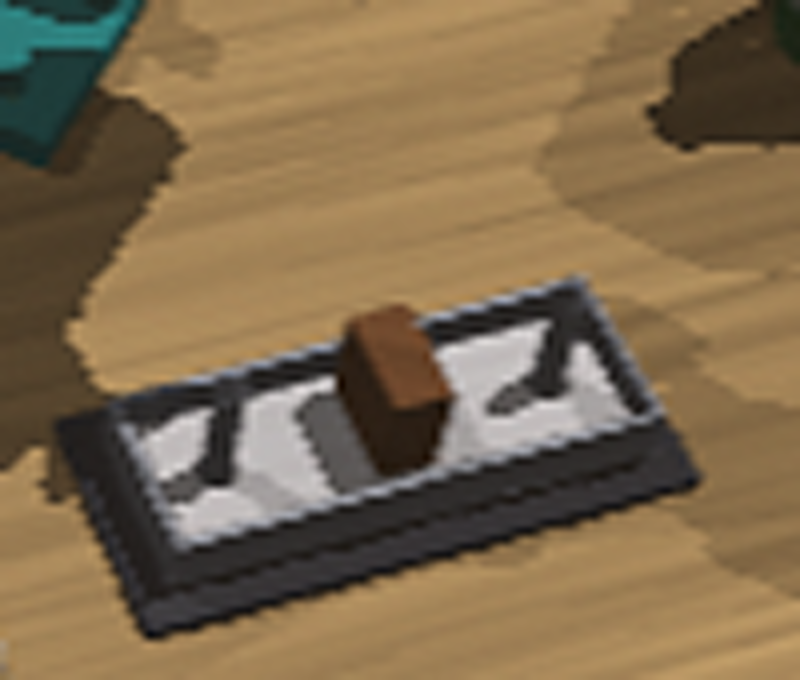

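View pics/t14.png

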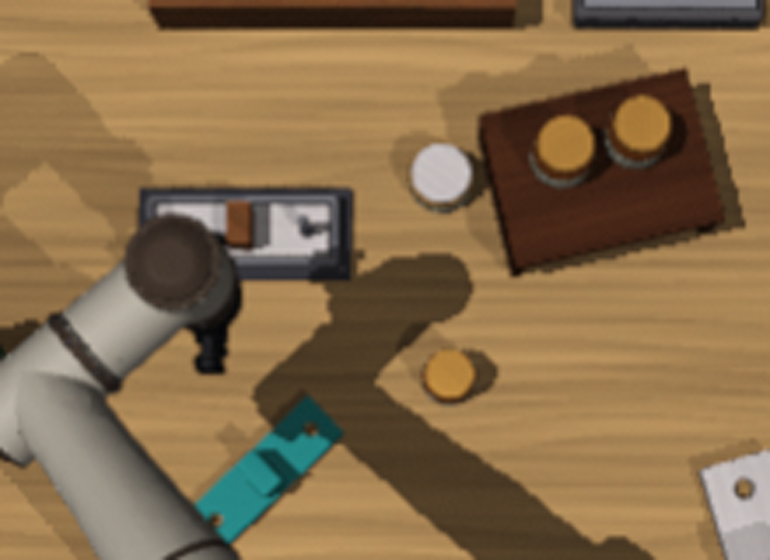

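View pics/s14f.png

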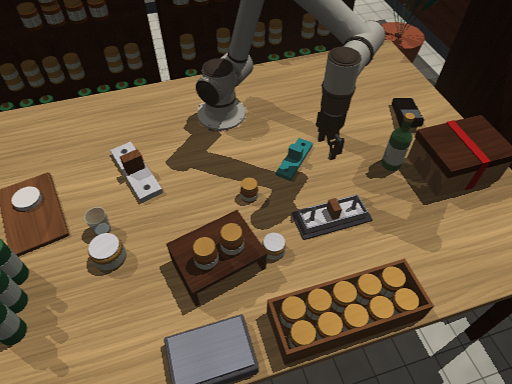

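Run:
```python
from h import *
ms=camera_model('scene');c=np.array([.6172,.2236])
P=[[c[0]+sx*.025,c[1]+sy*.014,.076] for sx,sy in((-1,-1),(-1,1),(1,1),(1,-1))]
p=proj(ms,P);print(((p+.5-[285,160])*8-.5))
job.close_job()
```

```text
[[342.2317 313.9575]
 [405.195  297.668 ]
 [457.2585 392.8477]
 [393.0598 409.8887]]
the job is handed in; nothing more can be done
```

The plate is home on both guide pins, resting on the mould's floor, and I've handed the job in. The hand-in reports no verdict, so success rests on my own checks.

**What I did**
- I gripped the plate's protruding end and drew it about 14 cm out from under the riser. I let it go flat on the counter, with its middle about 0.115 m in front of the riser's edge.
- I re-gripped it by its block, carried it level to the mould, and lined up the near hole on its pin with the wrist camera to about 0.4 mm.
- I lowered it at under 5 cm/s until it bore on the floor, then released and backed off. It took about 16 s of the 64 s allowed.

**Last checks**
- **Height:** contact came at tool height 0.0389 m, against 0.0388 m predicted for fully home.
- **Position:** the block's top corners appear in the scene picture within about 1 pixel (a few mm) of where a home plate would put them. Both pins stand through the plate, and it looks level.
- **Robot:** the arm stands clear, with wrist force near zero.
- **Bystanders:** the jars, tins, bottle and glass look unmoved by eye; I did not measure them.

**One disagreement:** the measured tool position was up to about 2 mm off what I commanded, so I corrected the alignment from the pictures instead. No check failed.

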